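# Press badges into gift-box panels

## Task

Press the brass badge of every oak panel home with the hand press: lay the panel badge up on the anvil, swing the lever down to its stop and let it spring back up. Then stand each panel upright on one of its short ends on the cork board, on its own and not leaning, so that the glue can set, and leave the press empty with its lever up. Never push a badge in with the gripper itself, and leave the other things on the bench alone.

Things in the scene. Friction and masses are not known exactly. Their poses are not given: they have to be found in the camera images.
- press: Green hand press, fixed. Base 130 (x) x 230 (y) x 12 mm; steel anvil 100 (x) x 90 (y) mm, its flat top 30 mm above the bench; round posts, 22 mm, at y = +-90 mm; crosshead 50 (x) x 230 (y) mm, 125 to 161 mm above the bench; open in front (-x) and behind. Origin on the bench under the ram's axis; x points away from the loading side, y towards the lever's side, z up.
- anvil (a point): The middle of the anvil's top face, right under the ram, 30 mm above the bench; axes as press.
- ram_foot (a point): Centre of the lower face of the steel ram (30 mm in diameter). 90 mm above the bench at rest (60 mm above the anvil); it follows the lever down, 46.9 mm per radian, to 52.5 mm above the bench at the lever's stop, that is half a millimetre above the top of a panel lying on the anvil.
- lever_grip (a point): Middle of the lever's black rubber grip (26 mm thick, 115 to 215 mm from the pivot), 170 mm from the pivot; moves with the lever. The pivot is 200 mm above the bench over the ram's axis; the lever swings in the press's y-z plane: the point is at y = 170 cos(a), z = 200 + 170 sin(a) mm in the press's frame, a = 0.55 rad minus the joint value.
- lever (a joint): Lever angle in rad: 0 at rest, raised 0.55 rad above level; grows as the grip is pressed down; stop at 0.80 (0.25 rad below level). A spring lifts it back by itself: about 4 N at the grip at the start, 11 N at the stop, and some 8 N more while a badge is being driven in.
- board: Cork setting board fixed to the bench, 150 (x) x 280 (y) x 15 mm high, empty at the start. Origin at the centre of its underside, z up.
- panel1: Oak panel (a gift-box end), 120 (x) x 60 (y) x 22 (z) mm, 0.13 to 0.23 kg, lying flat on the bench with its badge up at the start. Origin at the centre of the underside: standing on a short end, the origin is 60 mm above what it stands on. May be absent.
- badge1: Round brass badge in the middle of the top face of panel1, 40 mm in diameter; origin at the centre of its outer face, which stands 8 mm proud of the wood (30 mm above the panel's underside) until pressed home. Friction holds it where it is; pushing it takes about 30 N.
- seat1 (a joint): How far badge1 has been pressed in, in m: 0 standing 8 mm proud, 0.008 flush. The press at its stop takes it to 0.0075 to 0.008.
- panel2: Oak panel (a gift-box end), 120 (x) x 60 (y) x 22 (z) mm, 0.13 to 0.23 kg, lying flat on the bench with its badge up at the start. Origin at the centre of the underside: standing on a short end, the origin is 60 mm above what it stands on. May be absent.
- badge2: Round brass badge in the middle of the top face of panel2, 40 mm in diameter; origin at the centre of its outer face, which stands 8 mm proud of the wood (30 mm above the panel's underside) until pressed home. Friction holds it where it is; pushing it takes about 30 N.
- seat2 (a joint): How far badge2 has been pressed in, in m: 0 standing 8 mm proud, 0.008 flush. The press at its stop takes it to 0.0075 to 0.008.
- panel3: Oak panel (a gift-box end), 120 (x) x 60 (y) x 22 (z) mm, 0.13 to 0.23 kg, lying flat on the bench with its badge up at the start. Origin at the centre of the underside: standing on a short end, the origin is 60 mm above what it stands on. May be absent.
- badge3: Round brass badge in the middle of the top face of panel3, 40 mm in diameter; origin at the centre of its outer face, which stands 8 mm proud of the wood (30 mm above the panel's underside) until pressed home. Friction holds it where it is; pushing it takes about 30 N.
- seat3 (a joint): How far badge3 has been pressed in, in m: 0 standing 8 mm proud, 0.008 flush. The press at its stop takes it to 0.0075 to 0.008.
- tape: Bystander, loose: roll of packing tape lying flat, 96 mm outside, 76 mm inside, 30 mm high, 0.25 kg. Origin at the centre of its underside.
- jar: Bystander, loose: amber screw jar, 80 mm diameter, 110 mm high, 0.7 kg. Origin at the centre of its underside.
- jigger: Bystander, loose: steel cup, 68 mm diameter, 75 mm high. Origin at the centre of its underside.
- gluebox: Bystander, loose: cardboard box 90 x 60 x 50 mm. Origin at the centre of its underside.
- weight: Bystander, loose: brass cylinder, 56 mm diameter, 50 mm high, 0.8 kg. Origin at the centre of its underside.
Not all that is in view belongs to the job. Leave any pink look-alike of the panel3 alone.

How it is judged (in metres and radians):
On the way, in this order (a step that is already met when the one before it is completed fails the run):
1. The lever is swung down to its stop with a panel on the anvil and its badge pressed home (value of joint lever above 0.76 rad and ((value of joint seat1 above 0.0066 m and horizontal distance between panel1 and anvil below 0.05 m) or (value of joint seat2 above 0.0066 m and horizontal distance between panel2 and anvil below 0.05 m) or (value of joint seat3 above 0.0066 m and horizontal distance between panel3 and anvil below 0.05 m))), for 0.1 s.
2. The lever has come back up (value of joint lever below 0.06 rad), for 0.2 s.
At the end, for the whole second after the job is handed in: Every badge is in by 6.6 mm or more; every panel present stands at rest on a short end on the cork board (long axis within 0.12 rad of vertical, origin within 80 mm of the board's centre along its x and 145 mm along its y, at standing height); the lever is within 0.06 rad of its raised rest (value of joint each of seat1, seat2, seat3 above 0.0066 m and (angle between panel1's own x axis and vertical below 0.12 rad or angle between panel1's own x axis and vertical above 3.0216 rad) and x of panel1 in the frame of board between -0.08 and 0.08 m and y of panel1 in the frame of board between -0.145 and 0.145 m and z of panel1 in the frame of board between 0.069 and 0.081 m and linear speed of each of panel1, panel2, panel3 below 0.02 m/s and (angle between panel2's own x axis and vertical below 0.12 rad or angle between panel2's own x axis and vertical above 3.0216 rad) and x of panel2 in the frame of board between -0.08 and 0.08 m and y of panel2 in the frame of board between -0.145 and 0.145 m and z of panel2 in the frame of board between 0.069 and 0.081 m and (angle between panel3's own x axis and vertical below 0.12 rad or angle between panel3's own x axis and vertical above 3.0216 rad) and x of panel3 in the frame of board between -0.08 and 0.08 m and y of panel3 in the frame of board between -0.145 and 0.145 m and z of panel3 in the frame of board between 0.069 and 0.081 m and value of joint lever below 0.06 rad); the robot touches nothing.
It fails at once if The fingers push a badge in (more than 10 N on it while it moves in) ((contact force between the fingers and badge1 above 10 N and velocity of joint seat1 above 0.002 m/s) or (contact force between the fingers and badge2 above 10 N and velocity of joint seat2 above 0.002 m/s) or (contact force between the fingers and badge3 above 10 N and velocity of joint seat3 above 0.002 m/s)).
It fails at once if Another thing on the bench is moved by more than 40 mm or tipped over (distance of any of tape, jar, jigger, gluebox, weight from where it was at the start of the episode above 0.04 m or angle between any of tape, jar, jigger, gluebox, weight's own z axis and vertical above 0.5 rad).
Of panel1, panel2, panel3 only 2 to 3 are there at a start; the rules pass over those that are not, and their reading is None.
At some moment in a run one of panel1, panel2, panel3 may be knocked a few centimetres aside while the robot is not near it.
Once in a run the grip may slacken for a moment while it holds something.
It also fails if it takes over 210 s, if anything falls off the work surface, if the arm or the gripper's body presses on something with over 40 N, if the wrist force passes 120 N, or if a joint passes its speed limit or range.

## Robot

A 6-joint arm with a two-finger parallel gripper is mounted at the origin on the work surface. World frame = base frame: x ahead of the robot, y to its left, z up, the work surface at z = 0. Lengths are in m, angles in degrees, forces in N, time in s.
With the tool pointing down it reaches from about 0.375 to 0.9 m from the base axis. Payload 3.1 kg.
Tool frame: the origin (TCP) lies at the very end of the fingers, on their centre line; the grasp point (between the pads) lies 19 mm behind it; z points along the fingers, y is the direction in which the jaws open and shut (so a half turn about z gives the same grasp; the last joint's range is limited). The gripper opens to 87 mm and grips with 3 to 60 N. Pads are 19 mm wide; open, the fingers measure 117 mm over their backs; the gripper's body (75 mm by 190 mm) begins 51 mm behind the grasp point.
Start: joints at [-75.602, 30.224, 82.088, -0, 67.689, -10.227], TCP at [0.26, -0.568, 0.223] pointing down, gripper open.
Joint ranges: [-176.69, 176.69], [-43.24, 126.21], [12.49, 139.97], [-82, 262], [0, 151.66], [-163.58, 163.58]. Speed limits (degrees/s): [159.86, 159.86, 180, 180, 180, 180].

## Interface

Orientations are given as a 3x3 rotation matrix whose columns are the frame's x, y, z axes.
In Python, from rig import readout, capture, camera_model, bot, spot_in, regions_of gives the robot as it stands.
- The arm moves only by the tool send_rows, never from a script. Its argument "moves" is a list that holds one entry, the list of rows, each a list of 7 numbers: the turn, a rotation vector about the tool's x, y, z in degrees, then the shift along the tool's x, y, z in cm, then the opening, from -1 (shut) to 1 (fully open). A call has exactly 5 rows; each row shifts and turns the commanded pose from where the row before left it, along the tool's axes as they then stand; what a row does not reach is not made up. A row lasts 1/10 s, in which the tool goes at most 50 mm and 8.59 degrees, less where a joint would pass 70% of its speed; a pose out of reach is approached as far as the arm can. A call with a gripper value outside its range is refused whole. The fingers move at their own pace and stop on an object; the grip force is fixed at half the most. Time passes only in rows, so rows that do not move let the fingers close, or fill a call up. It gives the time, the measured TCP pose, the force and the opening at its end, in the units of the state.
- readout.read_state(): the state, without advancing time (a new reading comes with each control period).
- capture(name): name is "scene" or "top" or "wrist"; returns the picture (384x512x3 uint8, blue, green, red); there is no depth.
- camera_model(name): a dict with "camera_matrix" (3x3 intrinsics, pixels), "k1" (the pictures are not rectified: a ray, as slopes to the right and down, at radius r is drawn at 1 + k1 r^2 times it, then the intrinsics apply), "pose" (4x4, takes a point from camera to world coordinates). Camera axes: x right, y up, looking along -z (the intrinsics and any distortion apply to the point x, -y, -z); pixel columns grow to the right and rows downward; lengths in m; the calibration is good to about 2 mm. A picture is of the moment at which its call begins: read the wrist's pose just before it. camera_model takes no time and is no camera call; for the wrist camera it gives the pose at the moment of the call.
- bot.hand_in(): hands the job in, once; it reports no verdict.
Trained networks look in the newest picture that a camera, given by its name, has taken for a name from the list of things; names that differ only in an ending like _2 or _b are one class to them, and where a whole thing is asked for, a point or a joint stands for the part that bears it (a point fixed in the world has none). Each returns a list of dicts, best first, with "p" (0 to 1); they miss things now and then, are a little off and sometimes report something else, mostly with a low value. They report only what shows in the picture. A call takes as long as a camera call. They do not tell look-alikes from the thing itself.
- spot_in(camera, thing): "location" ([x, y, z] in m, in world coordinates, good to about 4 mm: the middle of the surface that is visible of it).
- regions_of(camera, thing): "mask" (384x512 bool, what is visible of it).
The state is a dict: "time_s": time; "joint_positions": joint angles; "qvel": joint speeds; "tau": joint torques, N m; "position": TCP position; "tcp_rot": TCP orientation; "force": force on the tool from outside, world axes, zero at the start; "moment": the same for the moment, N m; "opening": opening from 0.0 (shut) to 1.0 (fully open).
Only numpy, scipy, OpenCV 4.12 (cv2) and the standard library are available. Lean on these libraries where they do the work, as an engineer would, in place of code of your own. Each camera call takes 0.05 s, during which the arm holds its last target. There are 200 camera calls.

## Working session

There is one attempt and no reset: what is moved stays moved. The work goes in short steps, Python scripts to look and compute and a tool call to move; the robot and the scene stay as the last step left them, time stands still between calls to the robot, and variables do not carry over. Pictures are saved under pics/ and viewed, about 12 in all and at most 16, crops included, and the job is handed in when it is done.

Besides the shell and the picture viewer there is one more tool, called after ">>>" in YAML: its name, and indented under it one key for each argument. send_rows: Moves the arm, as the interface text tells. Its arguments: {"type":"object","properties":{"moves":{"type":"array","items":{"type":"array","items":{"type":"array","items":{"type":"number"}}}}},"required":["moves"]}

```bash
ls; mkdir -p pics
python3 - <<'E'
from rig import *
import cv2,numpy as np
print(readout.read_state())
for n in("scene","top"):
    im=capture(n); cv2.imwrite(f"pics/{n}0.png",im)
    m=camera_model(n); print(n,m)
    for t in["press","lever_grip","board","panel1","badge1","tape","jar","jigger","gluebox","weight"]:
        print(t,[(np.round(d["location"],3).tolist(),round(d["p"],2)) for d in spot_in(n,t)][:5])
E
```

```text
pics
{'time_s': 0.0, 'joint_positions': array([-7.56006153e+01,  3.02767867e+01,  8.21587018e+01, -8.37579805e-04,
        6.76900267e+01, -1.02254298e+01]), 'qvel': array([ 0.04652387, -0.06743155, -0.02712692,  0.04103663,  0.01565994,
        0.00012746]), 'tau': array([-5.63439007e-04, -4.40042174e+01, -1.76595801e+01,  6.32773759e-02,
        5.83300937e-02, -1.82846184e-04]), 'position': array([ 0.26027136, -0.56739414,  0.22158217]), 'tcp_rot': array([[ 9.09053521e-01,  4.16678995e-01, -5.57869562e-04],
       [ 4.16679199e-01, -9.09051130e-01,  2.11847116e-03],
       [ 3.75590478e-04, -2.15825631e-03, -9.99997600e-01]]), 'force': array([-0.36109976,  0.1940641 , -0.82194183]), 'moment': array([-0.02135021,  0.01460028, -0.0076979 ]), 'opening': 0.9983258017403617}
scene {'camera_matrix': array([[393.48728136,   0.        , 256.73095104],
       [  0.        , 393.48728136, 197.94015858],
       [  0.        ,   0.        ,   1.        ]]), 'k1': -0.1044059112190843, 'pose': array([[ 0.13389919, -0.80977459,  0.57125836,  1.21383724],
       [ 0.99098948,  0.11132899, -0.0744
[... 1204 characters left out ...]
e+00],
       [ 0.00000000e+00,  0.00000000e+00,  0.00000000e+00,
         1.00000000e+00]])}
press [([0.648, 0.235, 0.154], 0.7)]
lever_grip [([0.55, 0.244, 0.282], 0.68)]
board [([0.5, -0.314, 0.018], 0.55), ([0.736, -0.174, 0.051], 0.28)]
panel1 [([0.429, -0.033, 0.02], 0.89), ([0.548, 0.002, 0.024], 0.85), ([0.299, -0.272, 0.018], 0.81), ([0.781, 0.051, 0.019], 0.58), ([0.501, -0.314, 0.018], 0.18)]
badge1 [([0.433, -0.035, 0.026], 0.64), ([0.291, -0.266, 0.031], 0.46), ([0.551, 0.003, 0.032], 0.4), ([0.545, 0.005, 0.023], 0.38)]
tape [([0.399, 0.214, 0.032], 0.74)]
jar [([0.529, 0.409, 0.105], 0.84)]
jigger []
gluebox [([0.359, 0.359, 0.05], 0.92)]
weight [([0.735, -0.176, 0.05], 0.44)]
```

View pics/scene0.png

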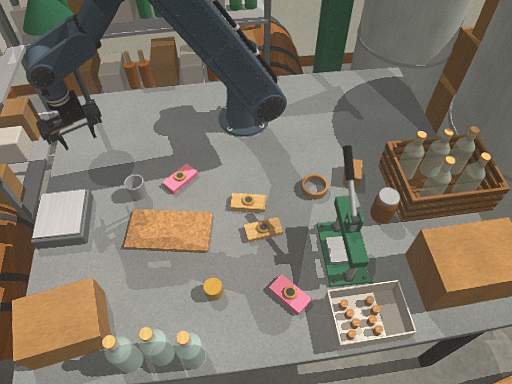

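View pics/top0.png

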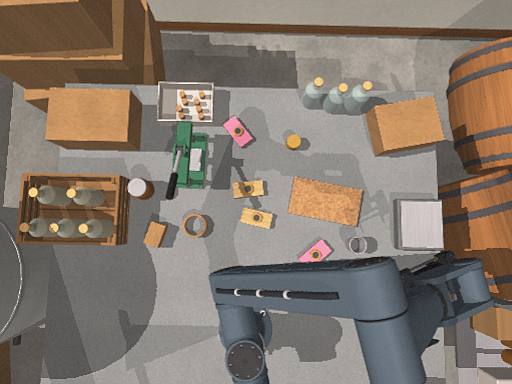

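The top view shows two oak panels at about px (256,218) and (248,189), and two pink look-alikes at (316,252) and (238,131). The board is at (326,202). The press is at (190,160), with its lever pointing towards the robot. Next I'll measure these precisely.

```bash
cat > h.py <<'E'
from rig import *
import cv2,numpy as np
def K(m): return m["camera_matrix"],np.array([m["k1"],0,0,0,0.])
def back(m,px,z):
    "pixels -> world points on plane z"
    k,d=K(m); px=np.asarray(px,float).reshape(-1,1,2)
    n=cv2.undistortPoints(px,k,d).reshape(-1,2)
    P=m["pose"]; r=np.c_[n[:,0],-n[:,1],-np.ones(len(n))]@P[:3,:3].T
    return P[:3,3]+r*((z-P[2,3])/r[:,2])[:,None]
def proj(m,X):
    k,d=K(m); P=m["pose"]; c=(np.asarray(X,float).reshape(-1,3)-P[:3,3])@P[:3,:3]
    return cv2.projectPoints((c*[1,-1,-1]).reshape(-1,1,3),np.zeros(3),np.zeros(3),k,d)[0].reshape(-1,2)
def rects(cam,thing,z,m=None,n=5):
    m=m or camera_model(cam); out=[]
    for d in regions_of(cam,thing)[:n]:
        ys,xs=np.nonzero(d["mask"])
        if len(xs)<20: continue
        w=back(m,np.c_[xs,ys],z)[:,:2]; r=cv2.minAreaRect((w*1000).astype(np.float32))
        out.append((round(d["p"],2),np.round(r[0],0).tolist(),np.round(r[1],0).tolist(),round(r[2],1),d["mask"]))
    return out
def show(name,*ims): cv2.imwrite(f"pics/{name}.png",np.hstack(ims))
def crop(im,x0,y0,w,h,s): return cv2.resize(im[y0:y0+h,x0:x0+w],None,fx=s,fy=s,interpolation=cv2.INTER_CUBIC)
E
python3 - <<'E'
from h import *
a=capture("top");b=capture("scene")
for c in("top","scene"):
    for t,z in(("panel1",.022),("board",.015)):
        for r in rects(c,t,z): print(c,t,r[:4])
show("c1",crop(a,150,110,70,100,5),crop(b,310,200,80,100,5))
E
```

```text
top panel1 (0.84, [781.0, 49.0], [117.0, 57.0], 40.0)
top panel1 (0.81, [548.0, 0.0], [68.0, 123.0], 8.5)
top panel1 (0.81, [292.0, -267.0], [62.0, 121.0], 40.5)
top panel1 (0.7, [434.0, -35.0], [122.0, 59.0], 77.0)
top board (0.68, [505.0, -312.0], [281.0, 151.0], 79.6)
top board (0.41, [542.0, 434.0], [85.0, 105.0], 1.1)
top board (0.29, [745.0, -180.0], [55.0, 66.0], 46.4)
scene panel1 (0.93, [789.0, 45.0], [124.0, 69.0], 39.5)
scene panel1 (0.84, [438.0, -37.0], [120.0, 73.0], 77.5)
scene panel1 (0.77, [552.0, -0.0], [74.0, 120.0], 7.4)
scene panel1 (0.75, [301.0, -268.0], [72.0, 128.0], 41.4)
scene board (0.94, [507.0, -313.0], [282.0, 162.0], 80.4)
```

View pics/c1.png

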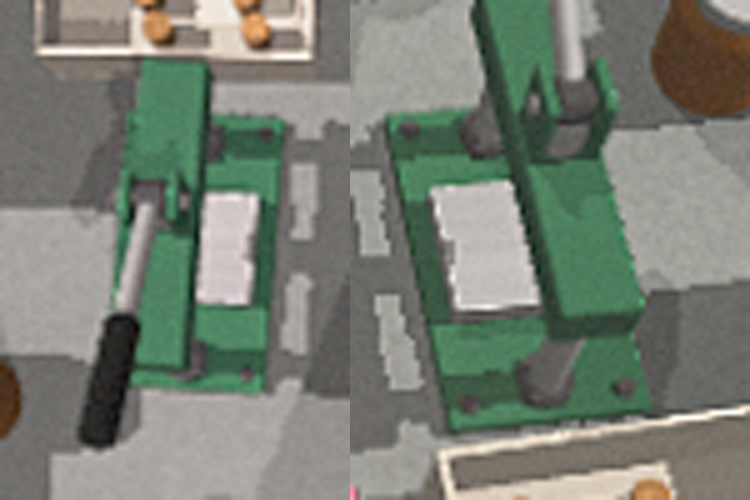

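The anvil, base corners and crosshead corners can be read off in both crops, so I'll fit the press pose to them.

```bash
cat > fit.py <<'E'
from h import *
from scipy.optimize import least_squares
T=[(260,193,-50,-45,30),(252,305,-50,45,30),(286,120,-65,-115,12),(265,391,-65,115,12),(143,60,25,-115,161),(210,62,-25,-115,161),(188,368,-25,115,161)]
S=[(432,186,-50,45,30),(455,312,-50,-45,30),(387,117,-65,115,12),(450,430,-65,-115,12),(653,410,65,-115,12),(557,317,-25,-115,161),(642,310,25,-115,161)]
T=np.array(T,float);S=np.array(S,float)
T[:,:2]=T[:,:2]/5+[150,110];S[:,:2]=(S[:,:2]-[350,0])/5+[310,200]
mt,ms=camera_model("top"),camera_model("scene")
def res(p,sets):
    c,s=np.cos(p[2]),np.sin(p[2]);o=[]
    for m,A in sets:
        X=A[:,2:]/1000; W=np.c_[p[0]+c*X[:,0]-s*X[:,1],p[1]+s*X[:,0]+c*X[:,1],X[:,2]]
        o.append((proj(m,W)-A[:,:2]).ravel())
    return np.concatenate(o)
for sets in([(mt,T)],[(ms,S)],[(mt,T),(ms,S)]):
    r=least_squares(res,[.69,.24,1.57],args=(sets,),loss="soft_l1"); print(r.x.round(4),np.rad2deg(r.x[2]).round(1),np.abs(r.fun).mean())
print(r.fun.reshape(-1,2).round(1).tolist())
E
python3 fit.py
```

```text
[0.6628 0.2403 1.5357] 88.0 0.22611729103739414
[0.6664 0.246  1.5149] 86.8 0.3160420657049282
[0.665  0.2431 1.5301] 87.7 0.5928728241469986
[[-0.7, -0.1], [-0.8, -0.6], [-0.5, -0.9], [-0.4, 0.2], [-0.6, -1.1], [-0.5, -0.7], [-1.0, -0.5], [-1.5, 0.2], [-0.7, -0.1], [-1.5, -1.0], [-1.0, -0.2], [-0.7, -0.4], [-0.2, -0.0], [0.3, -0.3]]
```

```bash
cat > plan.py <<'E'
from h import *
from scipy.spatial.transform import Rotation as R, Slerp
def ori(h,t):
    "tool leaning t deg from straight down towards heading h (deg); jaws across heading"
    h,t=np.deg2rad(h),np.deg2rad(t); e=np.array([np.cos(h),np.sin(h),0]); y=np.array([e[1],-e[0],0])
    z=np.sin(t)*e+[0,0,-np.cos(t)]; return np.c_[np.cross(y,z),y,z]
def plan(wps):
    "wps: (pos,R,opening,rows); prints calls of 5 rows from the measured pose"
    s=readout.read_state(); p,Q=s["position"].copy(),R.from_matrix(s["tcp_rot"]); rows=[]
    print("now",p.round(4),"open",round(s["opening"],3),"F",s["force"].round(1),"t",s["time_s"],"q",s["joint_positions"].round(0))
    for tp,tR,op,n in wps:
        tp=p if tp is None else np.asarray(tp,float); T=Q if tR is None else R.from_matrix(tR); p0=p.copy()
        sl=Slerp([0,1],R.concatenate([Q,T]))
        for i in range(1,n+1):
            f=i/n; rv=np.round((Q.inv()*sl(f)).as_rotvec(degrees=True),1)
            d=np.round(Q.inv().apply(p0+(tp-p0)*f-p)*100,2)
            if np.linalg.norm(rv)>8.55 or np.linalg.norm(d)>4.98: print("!! fast",len(rows),rv,d)
            p=p+Q.apply(d/100); Q=Q*R.from_rotvec(rv,degrees=True); rows.append((rv+0.).tolist()+(d+0.).tolist()+[op])
    while len(rows)%5: rows.append([0]*6+[rows[-1][6]])
    for i in range(0,len(rows),5): print([[[round(v,2) if v%1 else int(v) for v in r] for r in rows[i:i+5]]])
    print("end",p.round(4))
def off(pos,R_,back): return np.asarray(pos)-R_[:,2]*back
E
python3 - <<'E'
from plan import *
O=ori(77,30); e=np.array([np.cos(np.deg2rad(77)),np.sin(np.deg2rad(77)),0])
g=np.array([.436,-.036,.010])-.040*e
plan([([.36,-.30,.22],ori(45,10),1,7),(off(g,O,.12),O,1,8)])
E
```

```text
now [ 0.2604 -0.5681  0.2225] open 0.998 F [ 0.5 -0.4 -0.1] t 1.4 q [-76.  30.  82.  -0.  68. -10.]
[[[0.3, 1.4, -2.9, 2.89, -2.89, 0.04, 1], [0.2, 1.4, -2.9, 3.03, -2.74, 0.12, 1], [0.3, 1.4, -2.9, 3.16, -2.58, 0.21, 1], [0.2, 1.5, -2.9, 3.28, -2.42, 0.3, 1], [0.3, 1.4, -2.9, 3.39, -2.24, 0.39, 1]]]
[[[0.2, 1.4, -2.9, 3.49, -2.08, 0.49, 1], [0.3, 1.4, -2.9, 3.57, -1.89, 0.59, 1], [1.4, 2.4, -3.8, 1.68, -1, 1.64, 1], [1.3, 2.5, -3.8, 1.68, -0.84, 1.74, 1], [1.4, 2.4, -3.7, 1.65, -0.7, 1.83, 1]]]
[[[1.4, 2.4, -3.8, 1.61, -0.54, 1.91, 1], [1.4, 2.5, -3.8, 1.56, -0.4, 1.99, 1], [1.3, 2.4, -3.8, 1.49, -0.24, 2.06, 1], [1.4, 2.4, -3.8, 1.42, -0.09, 2.13, 1], [1.4, 2.5, -3.7, 1.32, 0.04, 2.18, 1]]]
end [ 0.4135 -0.1335  0.1139]
```

>>> send_rows:
  moves:
    - [[0.3,1.4,-2.9,2.89,-2.89,0.04,1],[0.2,1.4,-2.9,3.03,-2.74,0.12,1],[0.3,1.4,-2.9,3.16,-2.58,0.21,1],[0.2,1.5,-2.9,3.28,-2.42,0.3,1],[0.3,1.4,-2.9,3.39,-2.24,0.39,1]]

```text
time_s: 1.9
position: [0.332, -0.3752, 0.2209]
tcp_rot: [[0.769, 0.633, 0.094], [0.627, -0.774, 0.085], [0.126, -0.006, -0.992]]
force: [1.0, 0.5, -0.7]
opening: 0.997
```

>>> send_rows:
  moves:
    - [[0.2,1.4,-2.9,3.49,-2.08,0.49,1],[0.3,1.4,-2.9,3.57,-1.89,0.59,1],[1.4,2.4,-3.8,1.68,-1,1.64,1],[1.3,2.5,-3.8,1.68,-0.84,1.74,1],[1.4,2.4,-3.7,1.65,-0.7,1.83,1]]

```text
time_s: 2.4
position: [0.3806, -0.2368, 0.1803]
tcp_rot: [[0.523, 0.839, 0.146], [0.797, -0.543, 0.264], [0.301, -0.022, -0.953]]
force: [-0.4, -0.7, -1.0]
opening: 1.0
```

>>> send_rows:
  moves:
    - [[1.4,2.4,-3.8,1.61,-0.54,1.91,1],[1.4,2.5,-3.8,1.56,-0.4,1.99,1],[1.3,2.4,-3.8,1.49,-0.24,2.06,1],[1.4,2.4,-3.8,1.42,-0.09,2.13,1],[1.4,2.5,-3.7,1.32,0.04,2.18,1]]

```text
time_s: 2.9
position: [0.414, -0.1332, 0.1136]
tcp_rot: [[0.192, 0.975, 0.113], [0.844, -0.223, 0.488], [0.501, 0.001, -0.865]]
force: [-0.0, -0.2, -0.5]
opening: 1.001
```

Run:
```python
from plan import *
m=camera_model("wrist"); im=capture("wrist"); cv2.imwrite("pics/w1.png",im)
print("panel",[r[:4] for r in rects("wrist","panel1",.022,m)]); print("badge",[r[:4] for r in rects("wrist","badge1",.030,m)])
s=readout.read_state(); print(s["position"].round(4),s["tcp_rot"].round(3).tolist())
O=ori(77,30); e=np.array([np.cos(np.deg2rad(77)),np.sin(np.deg2rad(77)),0])
g=np.array([.436,-.036,.010])-.040*e
plan([(g,O,1,5)])
```

```text
panel [(0.89, [544.0, -3.0], [69.0, 125.0], 7.9), (0.81, [432.0, -37.0], [124.0, 61.0], 77.0), (0.67, [771.0, 41.0], [146.0, 65.0], 39.3)]
badge [(0.95, [775.0, 47.0], [49.0, 35.0], 59.6), (0.81, [433.0, -36.0], [40.0, 37.0], 77.1), (0.67, [546.0, -2.0], [44.0, 40.0], 72.8)]
[ 0.4134 -0.1331  0.1133] [[0.196, 0.974, 0.111], [0.843, -0.225, 0.488], [0.501, -0.002, -0.866]]
now [ 0.4134 -0.1331  0.1133] open 0.999 F [ 0.6 -0.5 -0.3] t 3.05 q [-50.  34. 111.  28.  58. -57.]
[[[0, 0, 0, 0, 0.01, 2.39, 1], [0, 0, 0, 0, 0.01, 2.38, 1], [-0.1, 0, -0.1, 0, 0.01, 2.39, 1], [0, 0, 0, 0, 0, 2.39, 1], [0, 0, 0, -0.01, 0.01, 2.39, 1]]]
end [ 0.427  -0.075   0.0099]
```

View pics/w1.png

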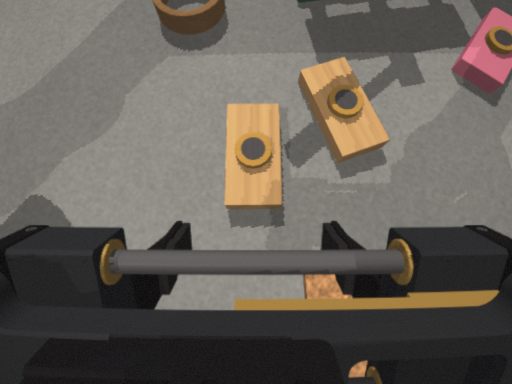

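The wrist view shows oak panel A at px (253,155), square between the fingers, and panel B at (343,108). The measurements agree, so I'll go down and grip.

>>> send_rows:
  moves:
    - [[0,0,0,0,-0.04,2.4,1],[0,0,0,0,-0.04,2.4,1],[0,0,0,0,-0.04,2.4,1],[0,0,0,0,-0.04,2.4,1],[0,0,0,0,-0.04,2.4,1]]

```text
time_s: 3.55
position: [0.4261, -0.0761, 0.01]
tcp_rot: [[0.196, 0.974, 0.115], [0.845, -0.228, 0.484], [0.498, 0.002, -0.867]]
force: [1.1, -1.0, -0.4]
opening: 1.0
```

>>> send_rows:
  moves:
    - [[0,0,0,0,0,0,0],[0,0,0,0,0,0,-1],[0,0,0,0,0,0,-1],[0,0,0,0,0,0,-1],[0,0,0,0,0,0,-1]]

```text
time_s: 4.05
position: [0.4255, -0.0756, 0.0109]
tcp_rot: [[0.195, 0.974, 0.114], [0.844, -0.226, 0.486], [0.5, 0.001, -0.866]]
force: [-2.3, -3.1, 6.5]
opening: 0.689
```

>>> send_rows:
  moves:
    - [[0,0,0,0,0,0,-1],[0,0,0,0,0,0,-1],[0,0,0,0,0,0,-1],[0,0,0,0,0,0,-1],[0,0,0,0,0,0,-1]]

```text
time_s: 4.55
position: [0.4255, -0.0756, 0.0109]
tcp_rot: [[0.195, 0.974, 0.114], [0.844, -0.226, 0.486], [0.5, 0.001, -0.866]]
force: [-1.8, -3.8, 7.2]
opening: 0.689
```

```bash
cat >> plan.py <<'E'
PR=np.array([.665,.243]); PH=87.7
def u(h): return np.array([np.cos(np.deg2rad(h)),np.sin(np.deg2rad(h)),0])
def press(s,z): return np.r_[PR,z]+s*u(PH)
E
python3 - <<'E'
from plan import *
O=ori(PH,30)
plan([([.4255,-.080,.12],None,-1,5),(press(-.195,.12),O,-1,10)])
E
```

```text
now [ 0.4255 -0.0756  0.0109] open 0.689 F [-1.8 -3.8  7.2] t 4.55 q [-44.  46. 116.  40.  42. -67.]
[[[0, 0, 0, 1.02, 0.02, -1.93, -1], [0, 0, 0, 1.01, 0.03, -1.94, -1], [0, 0, 0, 1.02, 0.02, -1.93, -1], [0, 0, 0, 1.01, 0.02, -1.93, -1], [0, 0, 0, 1.02, 0.03, -1.94, -1]]]
[[[0.5, 0, -0.9, 1.53, 1.97, 0.89, -1], [0.6, 0, -1, 1.51, 2, 0.87, -1], [0.5, 0, -0.9, 1.46, 2.03, 0.85, -1], [0.6, 0, -0.9, 1.44, 2.06, 0.83, -1], [0.5, 0, -0.9, 1.4, 2.1, 0.81, -1]]]
[[[0.6, 0, -1, 1.37, 2.12, 0.79, -1], [0.5, 0, -0.9, 1.33, 2.15, 0.77, -1], [0.6, 0, -0.9, 1.3, 2.19, 0.75, -1], [0.5, 0, -1, 1.26, 2.21, 0.73, -1], [0.6, 0, -0.9, 1.23, 2.23, 0.71, -1]]]
end [0.6571 0.0482 0.12  ]
```

>>> send_rows:
  moves:
    - [[0,0,0,1.02,0.02,-1.93,-1],[0,0,0,1.01,0.03,-1.94,-1],[0,0,0,1.02,0.02,-1.93,-1],[0,0,0,1.01,0.02,-1.93,-1],[0,0,0,1.02,0.03,-1.94,-1]]

```text
time_s: 5.05
position: [0.4251, -0.0794, 0.1202]
tcp_rot: [[0.196, 0.974, 0.113], [0.844, -0.226, 0.487], [0.5, -0.0, -0.866]]
force: [0.1, -0.2, -1.1]
opening: 0.683
```

>>> send_rows:
  moves:
    - [[0.5,0,-0.9,1.53,1.97,0.89,-1],[0.6,0,-1,1.51,2,0.87,-1],[0.5,0,-0.9,1.46,2.03,0.85,-1],[0.6,0,-0.9,1.44,2.06,0.83,-1],[0.5,0,-0.9,1.4,2.1,0.81,-1]]

```text
time_s: 5.55
position: [0.5417, -0.0146, 0.1193]
tcp_rot: [[0.116, 0.991, 0.066], [0.858, -0.133, 0.496], [0.5, -0.001, -0.866]]
force: [0.4, -1.0, -1.5]
opening: 0.686
```

>>> send_rows:
  moves:
    - [[0.6,0,-1,1.37,2.12,0.79,-1],[0.5,0,-0.9,1.33,2.15,0.77,-1],[0.6,0,-0.9,1.3,2.19,0.75,-1],[0.5,0,-1,1.26,2.21,0.73,-1],[0.6,0,-0.9,1.23,2.23,0.71,-1]]

```text
time_s: 6.05
position: [0.6571, 0.0496, 0.1188]
tcp_rot: [[0.035, 0.999, 0.016], [0.865, -0.038, 0.5], [0.5, -0.003, -0.866]]
force: [0.1, -0.9, -1.2]
opening: 0.684
```

Run:
```python
from plan import *
O=ori(PH,30)
m=camera_model("wrist");w=capture("wrist");b=capture("scene"); show("c2",crop(w,100,0,300,300,1.33),crop(b,230,150,150,150,2.66))
T=readout.read_state(); z0=T["position"][2]-.011
print([r[:4] for r in rects("wrist","badge1",z0+.030,m)],T["position"])
plan([(press(-.150,.060),O,-1,5),(press(-.040,.056),O,-1,9),(press(-.040,.041),O,-1,6)])
```

```text
[(0.71, [657.0, 91.0], [39.0, 40.0], 26.5), (0.63, [732.0, 51.0], [4.0, 16.0], 87.4)] [0.65942353 0.05043781 0.11908514]
now [0.6573 0.0499 0.1187] open 0.686 F [-0.4 -1.1 -1.3] t 6.2 q [-19.  43.  83.  31.  67. -32.]
[[[0, 0, 0, 0.16, 0, 1.45, -1], [-0.1, 0, 0, 0.17, 0.01, 1.45, -1], [0, 0, 0.1, 0.16, 0, 1.45, -1], [0, 0, 0, 0.16, 0, 1.45, -1], [-0.1, 0, 0, 0.17, 0, 1.45, -1]]]
[[[0, 0, 0, 1.04, 0, 0.65, -1], [0, 0, 0, 1.03, 0, 0.65, -1], [0, 0, 0, 1.04, 0, 0.65, -1], [0, 0, 0, 1.03, 0, 0.65, -1], [0, 0, 0, 1.04, 0, 0.65, -1]]]
[[[0, 0, 0, 1.04, 0, 0.64, -1], [0, 0, 0, 1.03, 0, 0.65, -1], [0, 0, 0, 1.04, 0, 0.65, -1], [0, 0, 0, 1.03, 0, 0.65, -1], [0, 0, 0, -0.12, 0, 0.22, -1]]]
[[[0, 0, 0, -0.13, 0, 0.21, -1], [0, 0, 0, -0.12, 0, 0.22, -1], [0, 0, 0, -0.13, 0, 0.22, -1], [0, 0, 0, -0.12, 0, 0.21, -1], [0, 0, 0, -0.13, 0, 0.22, -1]]]
end [0.6634 0.203  0.041 ]
```

View pics/c2.png

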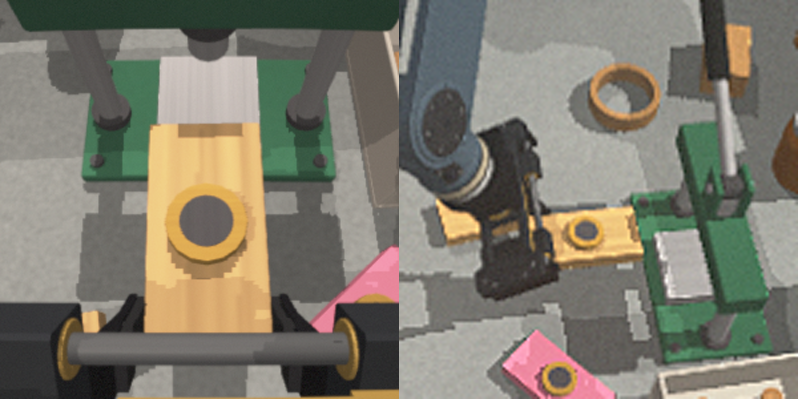

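The panel sits level and straight, lined up with the anvil and ram. I'll insert it.

>>> send_rows:
  moves:
    - [[0,0,0,0.16,0,1.45,-1],[-0.1,0,0,0.17,0.01,1.45,-1],[0,0,0.1,0.16,0,1.45,-1],[0,0,0,0.16,0,1.45,-1],[-0.1,0,0,0.17,0,1.45,-1]]

```text
time_s: 6.7
position: [0.658, 0.0934, 0.0589]
tcp_rot: [[0.037, 0.999, 0.02], [0.865, -0.042, 0.501], [0.501, -0.001, -0.865]]
force: [-0.0, -0.3, -1.8]
opening: 0.687
```

>>> send_rows:
  moves:
    - [[0,0,0,1.04,0,0.65,-1],[0,0,0,1.03,0,0.65,-1],[0,0,0,1.04,0,0.65,-1],[0,0,0,1.03,0,0.65,-1],[0,0,0,1.04,0,0.65,-1]]

```text
time_s: 7.2
position: [0.6614, 0.1549, 0.0587]
tcp_rot: [[0.036, 0.999, 0.022], [0.865, -0.042, 0.5], [0.501, 0.001, -0.866]]
force: [-0.1, -0.1, -1.2]
opening: 0.688
```

>>> send_rows:
  moves:
    - [[0,0,0,1.04,0,0.64,-1],[0,0,0,1.03,0,0.65,-1],[0,0,0,1.04,0,0.65,-1],[0,0,0,1.03,0,0.65,-1],[0,0,0,-0.12,0,0.22,-1]]

```text
time_s: 7.7
position: [0.6628, 0.2045, 0.0541]
tcp_rot: [[0.035, 0.999, 0.02], [0.865, -0.04, 0.501], [0.501, 0.0, -0.865]]
force: [0.4, 0.4, -1.6]
opening: 0.686
```

>>> send_rows:
  moves:
    - [[0,0,0,-0.13,0,0.21,-1],[0,0,0,-0.12,0,0.22,-1],[0,0,0,-0.13,0,0.22,-1],[0,0,0,-0.12,0,0.21,-1],[0,0,0,-0.13,0,0.22,-1]]

```text
time_s: 8.2
position: [0.6632, 0.202, 0.0411]
tcp_rot: [[0.037, 0.999, 0.021], [0.865, -0.043, 0.5], [0.501, -0.0, -0.866]]
force: [-0.3, -0.5, 0.2]
opening: 0.69
```

Run:
```python
from plan import *
print(readout.read_state()["position"],readout.read_state()["force"])
m=camera_model("wrist");w=capture("wrist");a=capture("top");b=capture("scene"); show("c3",crop(w,100,0,300,300,1.33),crop(b,280,190,120,120,3.325))
print([r[:4] for r in rects("top","panel1",.052)]); print([r[:4] for r in rects("scene","panel1",.052)]);print([r[:4] for r in rects("wrist","panel1",.052,m)])
```

```text
[0.66324543 0.2020002  0.04112554] [-0.29175083 -0.53597836  0.18034431]
[(0.85, [294.0, -260.0], [66.0, 117.0], 42.6), (0.82, [788.0, 40.0], [127.0, 56.0], 56.9), (0.59, [661.0, 246.0], [61.0, 115.0], 2.0)]
[(0.91, [326.0, -261.0], [74.0, 122.0], 41.4), (0.76, [571.0, -2.0], [69.0, 118.0], 7.4), (0.65, [800.0, 43.0], [124.0, 67.0], 39.4), (0.59, [666.0, 227.0], [34.0, 72.0], 86.1)]
[(0.66, [663.0, 221.0], [58.0, 60.0], 88.3)]
```

View pics/c3.png

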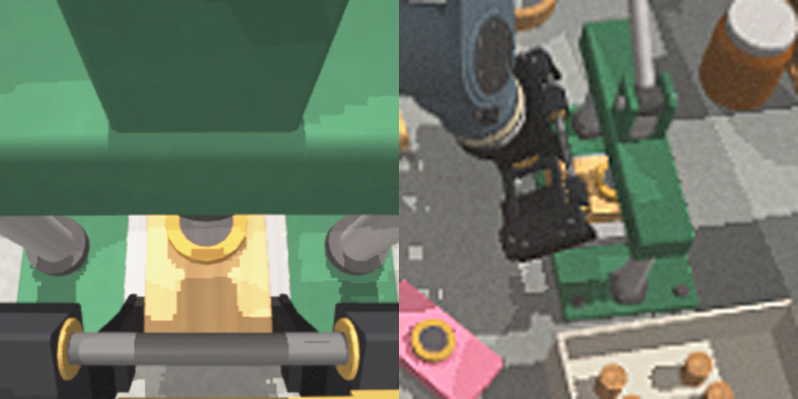

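The panel is centred on the anvil with its badge under the ram. Next: release, back out, and go over the lever.

```bash
cat >> plan.py <<'E'
def lever(z,y=.158): return np.r_[PR+y*u(PH+90)[:2],z]
E
python3 - <<'E'
from plan import *
O=ori(PH,30); D=ori(PH,0); s=readout.read_state()["position"]
plan([(None,None,1,4),(press(-.17,.05),O,1,6),(press(-.19,.36),D,-1,9),(lever(.36),D,-1,8),(lever(.33),D,-1,3)])
print(lever(.36))
E
```

```text
now [0.6632 0.2024 0.0414] open 0.686 F [-0.6  0.6 -1.7] t 8.5 q [ -5.  49.  85.  38.  55. -28.]
[[[0, 0, 0, 0, 0, 0, 1], [0, 0, 0, 0, 0, 0, 1], [0, 0, 0, 0, 0, 0, 1], [0, 0, 0, 0, 0, 0, 1], [0, 0, 0, -1.8, 0.01, -1.2, 1]]]
[[[0, 0, 0, -1.79, 0.01, -1.21, 1], [0, 0, -0.1, -1.8, 0, -1.2, 1], [0, 0, 0, -1.79, 0.01, -1.2, 1], [0, 0, 0, -1.8, 0, -1.21, 1], [0, 0, 0, -1.79, 0.01, -1.2, 1]]]
[[[0, -3.3, 0, 1.53, 0, -3.09, -1], [0, -3.4, 0, 1.35, 0, -3.18, -1], [0, -3.3, 0, 1.16, 0.01, -3.25, -1], [0, -3.4, 0, 0.98, 0, -3.31, -1], [0, -3.3, 0, 0.77, 0, -3.37, -1]]]
[[[0, -3.3, 0, 0.58, 0, -3.4, -1], [0, -3.4, 0, 0.38, 0, -3.43, -1], [0, -3.3, 0, 0.18, 0.01, -3.45, -1], [0, -3.3, 0, -0.02, 0, -3.45, -1], [0, 0, 0, 2.37, -1.98, 0, -1]]]
[[[0, 0, 0, 2.38, -1.97, 0, -1], [0, 0, 0, 2.37, -1.98, 0, -1], [0, 0, 0, 2.37, -1.97, 0, -1], [0, 0, 0, 2.38, -1.98, 0, -1], [0, 0, 0, 2.37, -1.98, 0, -1]]]
[[[0, 0, 0, 2.38, -1.97, 0, -1], [0, 0, 0, 2.37, -1.98, 0.01, -1], [0, 0, 0, 0, 0, 1, -1], [0, 0, 0, 0, 0, 1, -1], [0, 0, 0, 0, 0, 1, -1]]]
end [0.5071 0.2494 0.33  ]
[0.50712729 0.24934082 0.36      ]
```

>>> send_rows:
  moves:
    - [[0,0,0,0,0,0,1],[0,0,0,0,0,0,1],[0,0,0,0,0,0,1],[0,0,0,0,0,0,1],[0,0,0,-1.8,0.01,-1.2,1]]

```text
time_s: 9.0
position: [0.6614, 0.1831, 0.0429]
tcp_rot: [[0.034, 0.999, 0.019], [0.864, -0.039, 0.501], [0.502, -0.001, -0.865]]
force: [-0.5, -0.3, -0.6]
opening: 0.983
```

>>> send_rows:
  moves:
    - [[0,0,0,-1.79,0.01,-1.21,1],[0,0,-0.1,-1.8,0,-1.2,1],[0,0,0,-1.79,0.01,-1.2,1],[0,0,0,-1.8,0,-1.21,1],[0,0,0,-1.79,0.01,-1.2,1]]

```text
time_s: 9.5
position: [0.6582, 0.0723, 0.0502]
tcp_rot: [[0.035, 0.999, 0.021], [0.865, -0.041, 0.5], [0.501, 0.001, -0.866]]
force: [0.6, 0.4, 0.1]
opening: 0.998
```

>>> send_rows:
  moves:
    - [[0,-3.3,0,1.53,0,-3.09,-1],[0,-3.4,0,1.35,0,-3.18,-1],[0,-3.3,0,1.16,0.01,-3.25,-1],[0,-3.4,0,0.98,0,-3.31,-1],[0,-3.3,0,0.77,0,-3.37,-1]]

```text
time_s: 10.0
position: [0.6575, 0.0619, 0.224]
tcp_rot: [[0.04, 0.999, 0.01], [0.973, -0.041, 0.228], [0.229, 0.001, -0.974]]
force: [1.8, -0.0, -0.1]
opening: 0.63
```

>>> send_rows:
  moves:
    - [[0,-3.3,0,0.58,0,-3.4,-1],[0,-3.4,0,0.38,0,-3.43,-1],[0,-3.3,0,0.18,0.01,-3.45,-1],[0,-3.3,0,-0.02,0,-3.45,-1],[0,0,0,2.37,-1.98,0,-1]]

```text
time_s: 10.5
position: [0.6428, 0.0765, 0.3663]
tcp_rot: [[0.042, 0.999, 0.015], [0.999, -0.042, -0.002], [-0.001, 0.015, -1.0]]
force: [-1.1, 0.5, 0.8]
opening: 0.174
```

>>> send_rows:
  moves:
    - [[0,0,0,2.38,-1.97,0,-1],[0,0,0,2.37,-1.98,0,-1],[0,0,0,2.37,-1.97,0,-1],[0,0,0,2.38,-1.98,0,-1],[0,0,0,2.37,-1.98,0,-1]]

```text
time_s: 11.0
position: [0.5434, 0.2012, 0.3601]
tcp_rot: [[0.041, 0.999, 0.0], [0.999, -0.041, 0.001], [0.001, 0.0, -1.0]]
force: [-0.5, 0.5, 0.5]
opening: 0.01
```

>>> send_rows:
  moves:
    - [[0,0,0,2.38,-1.97,0,-1],[0,0,0,2.37,-1.98,0.01,-1],[0,0,0,0,0,1,-1],[0,0,0,0,0,1,-1],[0,0,0,0,0,1,-1]]

```text
time_s: 11.5
position: [0.5074, 0.2487, 0.3289]
tcp_rot: [[0.041, 0.999, 0.0], [0.999, -0.041, 0.0], [0.0, 0.0, -1.0]]
force: [0.3, -0.2, 0.2]
opening: 0.006
```

Run:
```python
from plan import *
s=readout.read_state();print(s["position"].round(4),s["force"].round(1),s["joint_positions"].round(0))
a=capture("top");b=capture("scene"); m=camera_model("top")
for c in("top","scene"): print(c,[(np.round(d["location"],3).tolist(),round(d["p"],2)) for d in spot_in(c,"panel1")],[(np.round(d["location"],3).tolist(),round(d["p"],2)) for d in spot_in(c,"lever_grip")])
show("c4",crop(a,140,100,100,120,3.5),crop(b,290,130,120,140,3))if 0 else show("c4",crop(a,140,110,100,100,4),crop(b,290,150,133,133,3.0075))
plan([(lever(.20),None,-1,10),(lever(.176),None,-1,5)])
```

```text
[0.5074 0.2487 0.3289] [ 0.3 -0.2  0.2] [15. 19. 83.  0. 78. 17.]
top [([0.534, -0.009, 0.024], 0.93), ([0.292, -0.265, 0.016], 0.83), ([0.656, 0.207, 0.05], 0.74), ([0.777, 0.047, 0.02], 0.6)] []
scene [([0.305, -0.27, 0.018], 0.8), ([0.543, -0.017, 0.022], 0.58)] [([0.571, 0.246, 0.261], 0.93), ([0.408, 0.202, 0.03], 0.54)]
now [0.5079 0.2489 0.3301] open 0.007 F [ 0.3 -0.  -0.3] t 11.8 q [15. 19. 83.  0. 78. 17.]
[[[0, 0, 0, 0, -0.01, 1.3, -1], [0, 0, 0, 0.01, -0.01, 1.3, -1], [0, 0, 0, 0, -0.01, 1.3, -1], [0, 0, 0, 0, -0.01, 1.3, -1], [0, 0, 0, 0.01, 0, 1.31, -1]]]
[[[0, 0, 0, 0, -0.01, 1.3, -1], [0, 0, 0, 0, -0.01, 1.3, -1], [0, 0, 0, 0.01, -0.01, 1.3, -1], [0, 0, 0, 0, -0.01, 1.3, -1], [0, 0, 0, 0, -0.01, 1.3, -1]]]
[[[0, 0, 0, 0, 0, 0.48, -1], [0, 0, 0, 0, 0, 0.48, -1], [0, 0, 0, 0, 0, 0.48, -1], [0, 0, 0, 0, 0, 0.48, -1], [0, 0, 0, 0, 0, 0.48, -1]]]
end [0.5071 0.2494 0.176 ]
```

View pics/c4.png

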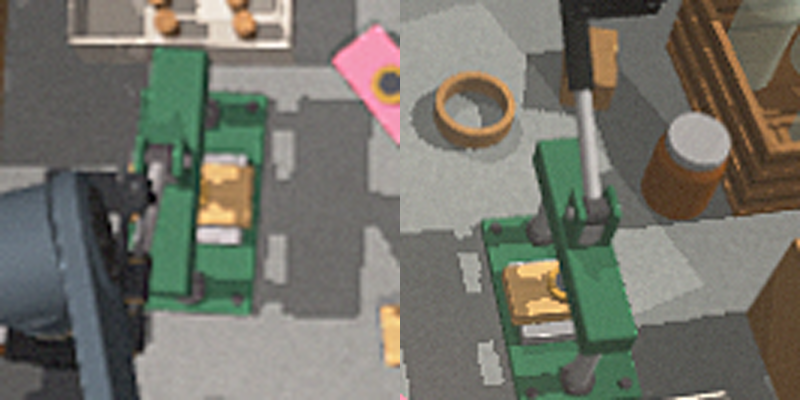

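The panel is seated square on the anvil and the tool is over the grip. I'll press the lever.

>>> send_rows:
  moves:
    - [[0,0,0,0,0,1.3,-1],[0,0,0,0,0,1.3,-1],[0,0,0,0,0,1.3,-1],[0,0,0,0,0,1.3,-1],[0,0,0,0,0,1.3,-1]]

```text
time_s: 12.3
position: [0.5079, 0.2497, 0.2666]
tcp_rot: [[0.041, 0.999, 0.003], [0.999, -0.041, 0.002], [0.002, 0.003, -1.0]]
force: [-3.2, 0.5, 8.1]
opening: 0.008
```

>>> send_rows:
  moves:
    - [[0,0,0,0,0,1.3,-1],[0,0,0,0,0,1.3,-1],[0,0,0,0,0,1.3,-1],[0,0,0,0,0,1.3,-1],[0,0,0,0,0,1.3,-1]]

```text
time_s: 12.8
position: [0.5045, 0.2499, 0.2011]
tcp_rot: [[0.041, 0.999, -0.005], [0.999, -0.041, 0.002], [0.002, -0.005, -1.0]]
force: [-8.3, 0.7, 9.9]
opening: 0.005
```

>>> send_rows:
  moves:
    - [[0,0,0,0,0,0.5,-1],[0,0,0,0,0,0.5,-1],[0,0,0,0,0,0.5,-1],[0,0,0,0,0,0.5,-1],[0,0,0,0,0,0.4,-1]]

```text
time_s: 13.3
position: [0.5059, 0.2499, 0.179]
tcp_rot: [[0.041, 0.999, -0.001], [0.999, -0.041, 0.002], [0.002, -0.001, -1.0]]
force: [-9.8, -0.2, 19.2]
opening: 0.007
```

>>> send_rows:
  moves:
    - [[0,0,0,0,0,0.2,-1],[0,0,0,0,0,0.2,-1],[0,0,0,0,0,0.2,-1],[0,0,0,0,0,0,-1],[0,0,0,0,0,0,-1]]

```text
time_s: 13.8
position: [0.5067, 0.2499, 0.1738]
tcp_rot: [[0.041, 0.999, 0.001], [0.999, -0.041, 0.002], [0.002, 0.0, -1.0]]
force: [-8.4, -0.9, 20.6]
opening: 0.002
```

>>> send_rows:
  moves:
    - [[0,0,0,0,0,0.2,-1],[0,0,0,0,0,0.2,-1],[0,0,0,0,0,0,-1],[0,0,0,0,0,0,-1],[0,0,0,0,0,0,-1]]

```text
time_s: 14.3
position: [0.5068, 0.2499, 0.1729]
tcp_rot: [[0.041, 0.999, 0.002], [0.999, -0.041, 0.002], [0.002, 0.002, -1.0]]
force: [-13.0, -1.9, 38.5]
opening: 0.004
```

The force jumped to 38 N while the tool moved only 1 mm, so the lever is at its stop. I'll let it rise and look.

>>> send_rows:
  moves:
    - [[0,0,0,0,0,-1,-1],[0,0,0,0,0,-2,-1],[0,0,0,0,0,-2.5,-1],[0,0,0,0,0,-2.5,-1],[0,0,0,0,0,-2.5,-1]]

```text
time_s: 14.8
position: [0.5084, 0.2493, 0.273]
tcp_rot: [[0.041, 0.999, 0.004], [0.999, -0.041, 0.001], [0.002, 0.004, -1.0]]
force: [0.8, 0.0, 0.7]
opening: 0.007
```

>>> send_rows:
  moves:
    - [[0,0,0,0,0,-2.5,-1],[0,0,0,0,0,-2.5,-1],[0,0,0,0,0,-2.5,-1],[0,0,0,0,0,-1.5,-1],[0,0,0,0,0,0,-1]]

```text
time_s: 15.3
position: [0.509, 0.2496, 0.3642]
tcp_rot: [[0.041, 0.999, 0.008], [0.999, -0.041, 0.003], [0.003, 0.008, -1.0]]
force: [0.2, 0.0, 0.4]
opening: 0.003
```

Run:
```python
from plan import *
O=ori(PH,30);D=ori(PH,0)
plan([(press(-.20,.36),D,1,8),(press(-.175,.06),O,1,12)])
```

```text
now [0.509  0.2496 0.3642] open 0.003 F [0.2 0.  0.4] t 15.3 q [15. 18. 80.  0. 82. 17.]
[[[0.1, 0, 0, -2.5, 1.95, 0.06, 1], [0, 0, 0, -2.5, 1.96, 0.06, 1], [0.1, -0.1, 0, -2.51, 1.95, 0.05, 1], [0, 0, 0, -2.5, 1.96, 0.06, 1], [0.1, 0, 0, -2.5, 1.95, 0.06, 1]]]
[[[0, 0, 0, -2.5, 1.95, 0.05, 1], [0.1, -0.1, 0, -2.5, 1.96, 0.05, 1], [0, 0, -0.1, -2.51, 1.95, 0.06, 1], [0, 2.5, 0, 0.21, 0, 2.5, 1], [0, 2.5, 0, 0.1, 0, 2.51, 1]]]
[[[0, 2.5, 0, -0.01, 0, 2.51, 1], [0, 2.5, 0, -0.12, 0, 2.5, 1], [0, 2.5, 0, -0.22, 0, 2.5, 1], [0, 2.5, 0, -0.34, -0.01, 2.49, 1], [0, 2.5, 0, -0.44, 0, 2.46, 1]]]
[[[0, 2.5, 0, -0.56, 0, 2.45, 1], [0, 2.5, 0, -0.65, 0, 2.42, 1], [0, 2.5, 0, -0.77, 0, 2.39, 1], [0, 2.5, 0.1, -0.86, 0, 2.36, 1], [0, 2.5, 0, -0.97, 0, 2.31, 1]]]
end [0.658  0.0681 0.06  ]
```

>>> send_rows:
  moves:
    - [[0.1,0,0,-2.5,1.95,0.06,1],[0,0,0,-2.5,1.96,0.06,1],[0.1,-0.1,0,-2.51,1.95,0.05,1],[0,0,0,-2.5,1.96,0.06,1],[0.1,0,0,-2.5,1.95,0.06,1]]

```text
time_s: 15.8
position: [0.6, 0.1191, 0.3567]
tcp_rot: [[0.041, 0.999, -0.006], [0.999, -0.041, -0.001], [-0.001, -0.006, -1.0]]
force: [0.2, -0.7, -0.4]
opening: 0.374
```

>>> send_rows:
  moves:
    - [[0,0,0,-2.5,1.95,0.05,1],[0.1,-0.1,0,-2.5,1.96,0.05,1],[0,0,-0.1,-2.51,1.95,0.06,1],[0,2.5,0,0.21,0,2.5,1],[0,2.5,0,0.1,0,2.51,1]]

```text
time_s: 16.3
position: [0.6558, 0.0459, 0.3048]
tcp_rot: [[0.041, 0.999, -0.002], [0.995, -0.041, 0.086], [0.086, -0.006, -0.996]]
force: [-0.2, 0.1, 0.6]
opening: 0.831
```

>>> send_rows:
  moves:
    - [[0,2.5,0,-0.01,0,2.51,1],[0,2.5,0,-0.12,0,2.5,1],[0,2.5,0,-0.22,0,2.5,1],[0,2.5,0,-0.34,-0.01,2.49,1],[0,2.5,0,-0.44,0,2.46,1]]

```text
time_s: 16.8
position: [0.6539, 0.0571, 0.1791]
tcp_rot: [[0.04, 0.999, 0.005], [0.953, -0.04, 0.3], [0.3, -0.008, -0.954]]
force: [0.1, 0.1, 0.1]
opening: 0.998
```

>>> send_rows:
  moves:
    - [[0,2.5,0,-0.56,0,2.45,1],[0,2.5,0,-0.65,0,2.42,1],[0,2.5,0,-0.77,0,2.39,1],[0,2.5,0.1,-0.86,0,2.36,1],[0,2.5,0,-0.97,0,2.31,1]]

```text
time_s: 17.3
position: [0.6535, 0.0672, 0.0541]
tcp_rot: [[0.04, 0.999, 0.013], [0.866, -0.041, 0.499], [0.499, -0.008, -0.867]]
force: [0.6, 0.5, 0.5]
opening: 1.002
```

Run:
```python
from plan import *
O=ori(PH,30)
m=camera_model("wrist");w=capture("wrist");a=capture("top");b=capture("scene"); show("c5",crop(w,100,0,300,300,1.33),crop(b,290,150,133,133,3))
print("wrist",[r[:4] for r in rects("wrist","panel1",.052,m)]);print("top",[r[:4] for r in rects("top","panel1",.022)])
plan([(press(-.1,.046),O,1,3),(press(-.040,.041),O,1,4),(None,None,-1,8)])
```

```text
wrist [(0.85, [770.0, 79.0], [89.0, 39.0], 7.3), (0.72, [662.0, 222.0], [104.0, 61.0], 88.3)]
top [(0.86, [292.0, -266.0], [63.0, 120.0], 41.1), (0.6, [799.0, 62.0], [79.0, 60.0], 39.8), (0.55, [669.0, 249.0], [58.0, 121.0], 1.2)]
now [0.6545 0.0673 0.0565] open 1.001 F [ 0.1  0.  -0.3] t 17.55 q [-17.  48.  85.  33.  61. -35.]
[[[-0.1, 0.1, -0.1, 2.02, 0.12, 1.56, 1], [-0.1, 0, -0.1, 2.02, 0.11, 1.57, 1], [-0.1, 0.1, 0, 2.02, 0.12, 1.57, 1], [0, 0, 0, 1.24, 0, 0.86, 1], [0, 0, 0, 1.23, 0, 0.86, 1]]]
[[[0, 0, 0, 1.24, 0, 0.85, 1], [0, 0, 0, 1.23, 0, 0.86, 1], [0, 0, 0, 0, 0, 0, -1], [0, 0, 0, 0, 0, 0, -1], [0, 0, 0, 0, 0, 0, -1]]]
[[[0, 0, 0, 0, 0, 0, -1], [0, 0, 0, 0, 0, 0, -1], [0, 0, 0, 0, 0, 0, -1], [0, 0, 0, 0, 0, 0, -1], [0, 0, 0, 0, 0, 0, -1]]]
end [0.6634 0.203  0.041 ]
```

View pics/c5.png

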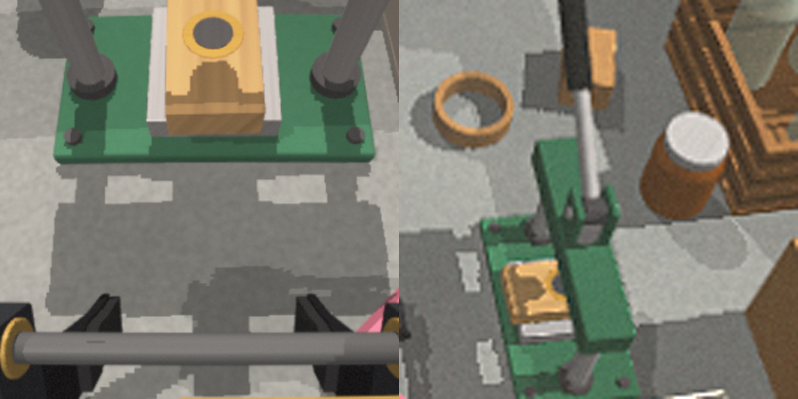

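The badge looks flush and the lever is back up. I'll grip the panel again.

>>> send_rows:
  moves:
    - [[-0.1,0.1,-0.1,2.02,0.12,1.56,1],[-0.1,0,-0.1,2.02,0.11,1.57,1],[-0.1,0.1,0,2.02,0.12,1.57,1],[0,0,0,1.24,0,0.86,1],[0,0,0,1.23,0,0.86,1]]

```text
time_s: 18.05
position: [0.6626, 0.1743, 0.0446]
tcp_rot: [[0.033, 0.999, 0.021], [0.865, -0.039, 0.5], [0.5, 0.002, -0.866]]
force: [-0.2, 0.7, 0.5]
opening: 1.0
```

>>> send_rows:
  moves:
    - [[0,0,0,1.24,0,0.85,1],[0,0,0,1.23,0,0.86,1],[0,0,0,0,0,0,-1],[0,0,0,0,0,0,-1],[0,0,0,0,0,0,-1]]

```text
time_s: 18.55
position: [0.6632, 0.2024, 0.0405]
tcp_rot: [[0.036, 0.999, 0.02], [0.865, -0.041, 0.5], [0.5, -0.001, -0.866]]
force: [0.4, -0.7, 0.3]
opening: 0.809
```

>>> send_rows:
  moves:
    - [[0,0,0,0,0,0,-1],[0,0,0,0,0,0,-1],[0,0,0,0,0,0,-1],[0,0,0,0,0,0,-1],[0,0,0,0,0,0,-1]]

```text
time_s: 19.05
position: [0.6631, 0.2028, 0.0406]
tcp_rot: [[0.035, 0.999, 0.02], [0.865, -0.041, 0.5], [0.501, -0.001, -0.866]]
force: [0.6, -1.0, -0.0]
opening: 0.686
```

Run:
```python
from plan import *
O=ori(PH,30)
capture("wrist"); capture("top");print("top",[r[:4] for r in rects("top","panel1",.052)])
plan([(press(-.041,.055),O,-1,3),(press(-.20,.065),O,-1,7),(press(-.26,.23),O,-1,5)])
```

```text
top [(0.82, [294.0, -262.0], [63.0, 121.0], 41.3), (0.61, [534.0, -29.0], [61.0, 77.0], 6.8), (0.58, [780.0, 46.0], [126.0, 58.0], 45.6), (0.43, [661.0, 246.0], [61.0, 115.0], 1.2)]
now [0.663  0.203  0.0406] open 0.686 F [ 1.5 -0.8 -0.7] t 19.2 q [ -5.  49.  84.  38.  55. -28.]
[[[0, 0, 0, 0.21, 0.01, -0.43, -1], [0, 0, 0, 0.22, 0.01, -0.44, -1], [0, 0, 0, 0.21, 0.02, -0.43, -1], [0, 0, 0, -1.89, 0, -1.26, -1], [0, 0, 0, -1.9, 0, -1.26, -1]]]
[[[0, 0, 0, -1.89, 0, -1.26, -1], [0, 0, 0, -1.9, 0, -1.26, -1], [0, 0, 0, -1.89, 0, -1.27, -1], [0, 0, 0, -1.9, 0, -1.26, -1], [0, 0, 0, -1.89, 0, -1.26, -1]]]
[[[0, 0, 0, 0.61, 0, -3.46, -1], [0, 0, 0, 0.62, -0.01, -3.45, -1], [0, 0, 0, 0.61, 0, -3.46, -1], [0, 0, 0, 0.61, 0, -3.46, -1], [0, 0, 0, 0.61, -0.01, -3.45, -1]]]
end [ 0.6545 -0.0168  0.2299]
```

```bash
cat >> plan.py <<'E'
BC=np.array([.506,-.312,0]); BA=u(80)
def stand(y,h,dz=0,hp=.0106,s=.040): return BC+y*BA+hp*u(h)+[0,0,.015+.06+s+dz]
E
python3 - <<'E'
from plan import *
import plan as P
O=ori(PH,30)
plan([(press(-.041,.055),O,-1,3),(press(-.20,.065),O,-1,7),(press(-.26,.23),O,-1,5),([.60,-.15,.25],ori(55,-15),-1,10),(stand(-.07,20,.13),ori(20,-60),-1,10)])
E
```

```text
now [0.663  0.203  0.0406] open 0.686 F [ 1.5 -0.8 -0.7] t 19.2 q [ -5.  49.  84.  38.  55. -28.]
[[[0, 0, 0, 0.21, 0.01, -0.43, -1], [0, 0, 0, 0.22, 0.01, -0.44, -1], [0, 0, 0, 0.21, 0.02, -0.43, -1], [0, 0, 0, -1.89, 0, -1.26, -1], [0, 0, 0, -1.9, 0, -1.26, -1]]]
[[[0, 0, 0, -1.89, 0, -1.26, -1], [0, 0, 0, -1.9, 0, -1.26, -1], [0, 0, 0, -1.89, 0, -1.27, -1], [0, 0, 0, -1.9, 0, -1.26, -1], [0, 0, 0, -1.89, 0, -1.26, -1]]]
[[[0, 0, 0, 0.61, 0, -3.46, -1], [0, 0, 0, 0.62, -0.01, -3.45, -1], [0, 0, 0, 0.61, 0, -3.46, -1], [0, 0, 0, 0.61, 0, -3.46, -1], [0, 0, 0, 0.61, -0.01, -3.45, -1]]]
[[[-0.4, -4.4, 3.3, -1.07, -0.49, -0.85, -1], [-0.5, -4.4, 3.4, -1.16, -0.42, -0.77, -1], [-0.4, -4.3, 3.3, -1.24, -0.35, -0.68, -1], [-0.5, -4.4, 3.3, -1.3, -0.26, -0.58, -1], [-0.4, -4.4, 3.3, -1.36, -0.19, -0.49, -1]]]
[[[-0.5, -4.4, 3.3, -1.4, -0.1, -0.38, -1], [-0.4, -4.3, 3.4, -1.42, -0.02, -0.27, -1], [-0.4, -4.4, 3.3, -1.45, 0.07, -0.17, -1], [-0.5, -4.4, 3.3, -1.44, 0.15, -0.05, -1], [-0.4, -4.4, 3.3, -1.43, 0.24, 0.06, -1]]]
[[[2.2, -4.4, 2.9, -2.32, 0.51, 0.67, -1], [2.2, -4.3, 2.8, -2.23, 0.66, 0.83, -1], [2.2, -4.4, 2.9, -2.13, 0.8, 0.96, -1], [2.1, -4.3, 2.8, -2.01, 0.94, 1.09, -1], [2.2, -4.4, 2.9, -1.87, 1.08, 1.19, -1]]]
[[[2.2, -4.3, 2.8, -1.71, 1.22, 1.29, -1], [2.2, -4.4, 2.9, -1.56, 1.35, 1.36, -1], [2.2, -4.3, 2.8, -1.37, 1.48, 1.42, -1], [2.2, -4.4, 2.9, -1.2, 1.59, 1.46, -1], [2.1, -4.3, 2.8, -0.99, 1.71, 1.48, -1]]]
end [ 0.5038 -0.3773  0.245 ]
```

>>> send_rows:
  moves:
    - [[0,0,0,0.21,0.01,-0.43,-1],[0,0,0,0.22,0.01,-0.44,-1],[0,0,0,0.21,0.02,-0.43,-1],[0,0,0,-1.89,0,-1.26,-1],[0,0,0,-1.9,0,-1.26,-1]]

```text
time_s: 19.7
position: [0.6614, 0.157, 0.0586]
tcp_rot: [[0.033, 0.999, 0.019], [0.865, -0.038, 0.5], [0.501, -0.0, -0.866]]
force: [0.6, -0.5, -2.2]
opening: 0.686
```

>>> send_rows:
  moves:
    - [[0,0,0,-1.89,0,-1.26,-1],[0,0,0,-1.9,0,-1.26,-1],[0,0,0,-1.89,0,-1.27,-1],[0,0,0,-1.9,0,-1.26,-1],[0,0,0,-1.89,0,-1.26,-1]]

```text
time_s: 20.2
position: [0.657, 0.0423, 0.0657]
tcp_rot: [[0.035, 0.999, 0.02], [0.865, -0.04, 0.5], [0.501, -0.0, -0.866]]
force: [0.6, 0.1, -2.6]
opening: 0.686
```

>>> send_rows:
  moves:
    - [[0,0,0,0.61,0,-3.46,-1],[0,0,0,0.62,-0.01,-3.45,-1],[0,0,0,0.61,0,-3.46,-1],[0,0,0,0.61,0,-3.46,-1],[0,0,0,0.61,-0.01,-3.45,-1]]

```text
time_s: 20.7
position: [0.6541, -0.0172, 0.2318]
tcp_rot: [[0.035, 0.999, 0.019], [0.865, -0.04, 0.5], [0.5, -0.001, -0.866]]
force: [0.2, -0.0, -1.9]
opening: 0.689
```

>>> send_rows:
  moves:
    - [[-0.4,-4.4,3.3,-1.07,-0.49,-0.85,-1],[-0.5,-4.4,3.4,-1.16,-0.42,-0.77,-1],[-0.4,-4.3,3.3,-1.24,-0.35,-0.68,-1],[-0.5,-4.4,3.3,-1.3,-0.26,-0.58,-1],[-0.4,-4.4,3.3,-1.36,-0.19,-0.49,-1]]

```text
time_s: 21.2
position: [0.6265, -0.0838, 0.2409]
tcp_rot: [[0.326, 0.945, -0.013], [0.937, -0.321, 0.139], [0.128, -0.058, -0.99]]
force: [-0.7, 0.6, -1.3]
opening: 0.688
```

>>> send_rows:
  moves:
    - [[-0.5,-4.4,3.3,-1.4,-0.1,-0.38,-1],[-0.4,-4.3,3.4,-1.42,-0.02,-0.27,-1],[-0.4,-4.4,3.3,-1.45,0.07,-0.17,-1],[-0.5,-4.4,3.3,-1.44,0.15,-0.05,-1],[-0.4,-4.4,3.3,-1.43,0.24,0.06,-1]]

```text
time_s: 21.7
position: [0.5994, -0.1499, 0.2509]
tcp_rot: [[0.555, 0.818, -0.15], [0.79, -0.575, -0.214], [-0.261, 0.0, -0.965]]
force: [0.6, -0.0, -2.0]
opening: 0.688
```

>>> send_rows:
  moves:
    - [[2.2,-4.4,2.9,-2.32,0.51,0.67,-1],[2.2,-4.3,2.8,-2.23,0.66,0.83,-1],[2.2,-4.4,2.9,-2.13,0.8,0.96,-1],[2.1,-4.3,2.8,-2.01,0.94,1.09,-1],[2.2,-4.4,2.9,-1.87,1.08,1.19,-1]]

```text
time_s: 22.2
position: [0.5516, -0.2637, 0.2481]
tcp_rot: [[0.607, 0.606, -0.515], [0.51, -0.793, -0.332], [-0.61, -0.061, -0.79]]
force: [0.1, 0.1, -1.7]
opening: 0.685
```

>>> send_rows:
  moves:
    - [[2.2,-4.3,2.8,-1.71,1.22,1.29,-1],[2.2,-4.4,2.9,-1.56,1.35,1.36,-1],[2.2,-4.3,2.8,-1.37,1.48,1.42,-1],[2.2,-4.4,2.9,-1.2,1.59,1.46,-1],[2.1,-4.3,2.8,-0.99,1.71,1.48,-1]]

```text
time_s: 22.7
position: [0.5038, -0.3775, 0.2451]
tcp_rot: [[0.47, 0.341, -0.814], [0.17, -0.94, -0.296], [-0.866, 0.001, -0.499]]
force: [0.0, -0.1, -1.6]
opening: 0.689
```

Run:
```python
from plan import *
w=capture("wrist");b=capture("scene"); show("c6",crop(w,0,0,512,384,.78),crop(b,90,100,133,100,3))
print([(np.round(d["location"],3).tolist(),round(d["p"],2)) for d in spot_in("scene","panel1")])
plan([(stand(-.07,20,.03),ori(20,-60),-1,5)])
```

```text
[([0.791, 0.046, 0.021], 0.8), ([0.542, -0.013, 0.021], 0.69), ([0.288, -0.22, 0.013], 0.41)]
now [ 0.503  -0.3782  0.2429] open 0.687 F [-0.4  0.8 -1.3] t 22.85 q [-29.  52.  57. -45. 112.  40.]
[[[0, 0, 0, 1.71, 0, 0.96, -1], [-0.1, 0, 0, 1.7, -0.01, 0.96, -1], [0, 0, 0.1, 1.71, 0, 0.96, -1], [0, 0, 0, 1.7, -0.01, 0.96, -1], [-0.1, 0, 0, 1.71, -0.01, 0.96, -1]]]
end [ 0.5038 -0.3773  0.145 ]
```

View pics/c6.png

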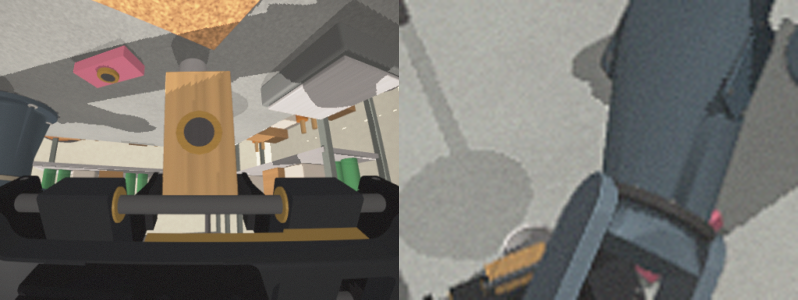

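The wrist view shows the panel held straight with its badge flush. I'll lower it and check its pitch against the predicted outline.

>>> send_rows:
  moves:
    - [[0,0,0,1.71,0,0.96,-1],[-0.1,0,0,1.7,0,0.96,-1],[0,0,0,1.71,0,0.96,-1],[0,0,0,1.7,0,0.96,-1],[-0.1,0,0,1.71,0,0.96,-1]]

```text
time_s: 23.35
position: [0.5049, -0.3763, 0.145]
tcp_rot: [[0.469, 0.347, -0.812], [0.173, -0.938, -0.3], [-0.866, 0.001, -0.5]]
force: [-0.9, 0.3, -1.5]
opening: 0.685
```

```bash
cat > pitch.py <<'E'
from plan import *
from scipy.optimize import least_squares
def pitch(hp=.0106,s=.040,tilt0=-60):
    "held panel: fit turn about jaw axis and slide from its badge/far corners in the wrist picture"
    st=readout.read_state(); m=camera_model("wrist"); w=capture("wrist"); p,T=st["position"],st["tcp_rot"]
    g=[d for d in regions_of("wrist","panel1") if d["mask"][:260].sum()>1500]
    bd=regions_of("wrist","badge1")
    if not g: print("no panel"); return
    k=max(g,key=lambda d:d["mask"].sum())["mask"]; ys,xs=np.nonzero(k)
    q=cv2.minAreaRect(np.c_[xs,ys].astype(np.float32)); print("mask rect",q)
    for da in(-6,-3,0,3,6):
        # panel axes in tool frame: x(far) and n(up) at design
        a=np.deg2rad(30+da); far=np.array([np.cos(a),0,np.sin(a)]); n=np.array([-(-np.sin(a)),0,-np.cos(a)])
        c=-np.array([0,0,0])+far*s-n*hp
        n=n; X=[c+far*.06+n*.022+[0,y,0] for y in(-.03,.03)]+[c+n*.022]
        print(da,proj(m,[p+T@v for v in X]).round(0).tolist())
    for d in bd[:3]:
        ys,xs=np.nonzero(d["mask"]); print("badge",round(d["p"],2),xs.mean().round(1),ys.mean().round(1))
    ys,xs=np.nonzero(k); print("panel top row",np.percentile(ys,1))
E
python3 - <<'E'
from pitch import *
pitch()
plan([(stand(-.07,20,.001),ori(20,-60),-1,5)])
E
```

```text
mask rect ((256.0, 170.0), (158.0, 94.0), 90.0)
-6 [[212.0, 87.0], [300.0, 87.0], [256.0, 173.0]]
-3 [[213.0, 90.0], [299.0, 90.0], [256.0, 173.0]]
0 [[214.0, 94.0], [298.0, 94.0], [256.0, 173.0]]
3 [[215.0, 98.0], [297.0, 98.0], [256.0, 173.0]]
6 [[216.0, 101.0], [296.0, 101.0], [256.0, 174.0]]
badge 0.65 254.9 169.8
badge 0.57 129.9 159.7
panel top row 93.0
now [ 0.5041 -0.3762  0.1449] open 0.688 F [-0.3  0.8 -1.5] t 23.5 q [-29.  59.  59. -43. 106.  46.]
[[[0, 0, 0, 0.49, 0.02, 0.3, -1], [0.1, 0.1, 0.1, 0.5, 0.02, 0.3, -1], [0, 0, 0, 0.49, 0.02, 0.3, -1], [0, 0, 0.1, 0.5, 0.02, 0.3, -1], [0.1, 0.1, 0, 0.49, 0.01, 0.3, -1]]]
end [ 0.5038 -0.3773  0.116 ]
```

>>> send_rows:
  moves:
    - [[0,0,0,0.49,0,0.3,-1],[0,0,0,0.5,0,0.3,-1],[0,0,0,0.49,0,0.3,-1],[0,0,0,0.5,0,0.3,-1],[0,0,0,0.35,0,0.2,-1]]

```text
time_s: 24.0
position: [0.5044, -0.3771, 0.1195]
tcp_rot: [[0.47, 0.346, -0.812], [0.172, -0.938, -0.3], [-0.866, 0.001, -0.5]]
force: [0.2, -1.0, -2.1]
opening: 0.688
```

>>> send_rows:
  moves:
    - [[0,0,0,0.09,0,0.05,-1],[0,0,0,0.09,0,0.05,-1],[0,0,0,0,0,0,-1],[0,0,0,0,0,0,-1],[0,0,0,0,0,0,-1]]

```text
time_s: 24.5
position: [0.5044, -0.3769, 0.1185]
tcp_rot: [[0.47, 0.345, -0.813], [0.171, -0.938, -0.3], [-0.866, 0.002, -0.5]]
force: [-1.0, 2.1, 2.1]
opening: 0.69
```

>>> send_rows:
  moves:
    - [[0,0,0,0.09,0,0.05,-1],[0,0,0,0,0,0,-1],[0,0,0,0,0,0,-1],[0,0,0,0,0,0,-1],[0,0,0,0,0,0,-1]]

```text
time_s: 25.0
position: [0.5044, -0.3769, 0.1184]
tcp_rot: [[0.469, 0.345, -0.813], [0.17, -0.939, -0.3], [-0.867, 0.002, -0.499]]
force: [-0.3, 2.4, 5.3]
opening: 0.687
```

It's seated, so I'll release it, back out along the tool axis and check.

>>> send_rows:
  moves:
    - [[0,0,0,0,0,0,0.75],[0,0,0,0,0,0,0.85],[0,0,0,0,0,0,1],[0,0,0,0,0,0,1],[0,0,0,0,0,0,1]]

```text
time_s: 25.5
position: [0.5046, -0.3773, 0.1166]
tcp_rot: [[0.47, 0.346, -0.812], [0.172, -0.938, -0.3], [-0.866, 0.002, -0.501]]
force: [0.2, 0.3, -0.1]
opening: 0.981
```

>>> send_rows:
  moves:
    - [[0,0,0,0,0,-1,1],[0,0,0,0,0,-2.5,1],[0,0,0,0,0,-3,1],[0,0,0,0,0,-3,1],[0,0,0,0,0,-3,1]]

```text
time_s: 26.0
position: [0.6074, -0.3389, 0.1805]
tcp_rot: [[0.471, 0.346, -0.812], [0.172, -0.938, -0.3], [-0.865, 0.002, -0.501]]
force: [-0.3, 0.5, -0.6]
opening: 1.001
```

Run:
```python
from plan import *
w=capture("wrist");b=capture("scene");cv2.imwrite("pics/c7.png",cv2.resize(b,None,fx=1.5,fy=1.5))
show("c7",crop(w,0,0,512,384,.78),crop(b,100,140,133,100,3))
m=camera_model("scene");print("scene",[r[:4] for r in rects("scene","panel1",.022)],[(np.round(d["location"],3).tolist(),round(d["p"],2)) for d in spot_in("scene","panel1")])
capture("top");print("top",[r[:4] for r in rects("top","panel1",.022)])
s=readout.read_state();print(s["position"],s["joint_positions"].round())
```

```text
scene [(0.93, [540.0, -11.0], [70.0, 121.0], 8.2), (0.72, [465.0, -390.0], [114.0, 67.0], 19.5), (0.72, [789.0, 46.0], [123.0, 67.0], 39.4), (0.7, [317.0, -285.0], [67.0, 75.0], 41.3)] [([0.51, -0.373, 0.091], 0.82), ([0.79, 0.046, 0.02], 0.72), ([0.541, -0.015, 0.022], 0.62), ([0.318, -0.291, 0.022], 0.52)]
top [(0.78, [292.0, -265.0], [66.0, 120.0], 41.1), (0.69, [795.0, 58.0], [92.0, 70.0], 39.3), (0.42, [536.0, -50.0], [57.0, 40.0], 1.1)]
[ 0.60520152 -0.33964213  0.17863579] [-23.  64.  40. -43. 120.  40.]
```

View pics/c7.png

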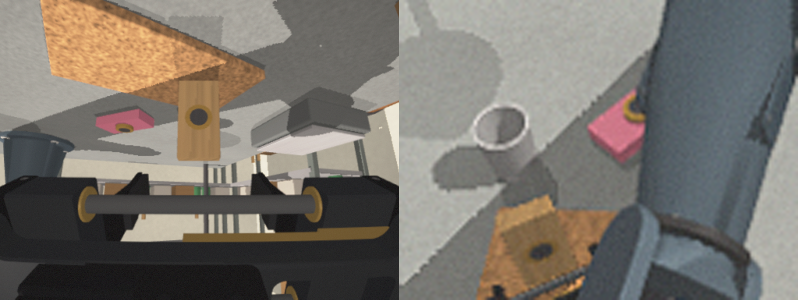

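Panel A stands upright on the board (px 198,120 in the left crop). Panel B has shifted about 15 mm from where I first measured it, to around (0.536,-0.012). I'll go there and check with the wrist camera.

Run:
```python
from plan import *
O=ori(98,30); g=np.array([.536,-.012,.010])-.040*u(98)
plan([([.62,-.27,.26],ori(45,-25),1,10),(off(g,O,.12),O,1,15)])
```

```text
now [ 0.6052 -0.3396  0.1786] open 1.003 F [-0.4 -0.8 -0.3] t 26.3 q [-23.  64.  40. -43. 120.  40.]
[[[-1.7, 3.5, -1.9, -0.52, -0.6, -0.73, 1], [-1.7, 3.4, -1.8, -0.44, -0.6, -0.79, 1], [-1.7, 3.5, -1.9, -0.39, -0.58, -0.82, 1], [-1.7, 3.4, -1.8, -0.31, -0.58, -0.86, 1], [-1.7, 3.5, -1.9, -0.24, -0.55, -0.9, 1]]]
[[[-1.7, 3.4, -1.8, -0.17, -0.53, -0.92, 1], [-1.7, 3.5, -1.9, -0.1, -0.51, -0.95, 1], [-1.7, 3.4, -1.8, -0.02, -0.49, -0.97, 1], [-1.7, 3.5, -1.9, 0.05, -0.45, -0.98, 1], [-1.7, 3.4, -1.9, 0.13, -0.43, -0.99, 1]]]
[[[0.2, 3.4, -3.7, 0.79, -1.08, 0.71, 1], [0.1, 3.4, -3.6, 0.82, -1.02, 0.75, 1], [0.2, 3.4, -3.7, 0.83, -0.97, 0.81, 1], [0.1, 3.4, -3.6, 0.85, -0.92, 0.86, 1], [0.2, 3.4, -3.7, 0.84, -0.86, 0.91, 1]]]
[[[0.2, 3.4, -3.7, 0.85, -0.8, 0.97, 1], [0.1, 3.3, -3.6, 0.83, -0.74, 1.02, 1], [0.2, 3.4, -3.7, 0.82, -0.69, 1.07, 1], [0.1, 3.4, -3.6, 0.8, -0.64, 1.12, 1], [0.2, 3.4, -3.7, 0.77, -0.58, 1.16, 1]]]
[[[0.1, 3.4, -3.7, 0.74, -0.53, 1.21, 1], [0.2, 3.4, -3.6, 0.69, -0.48, 1.26, 1], [0.1, 3.4, -3.7, 0.65, -0.43, 1.29, 1], [0.2, 3.4, -3.6, 0.59, -0.4, 1.34, 1], [0.2, 3.4, -3.7, 0.54, -0.35, 1.37, 1]]]
end [ 0.5499 -0.111   0.1139]
```

>>> send_rows:
  moves:
    - [[-1.7,3.5,-1.9,-0.52,-0.6,-0.73,1],[-1.7,3.4,-1.8,-0.44,-0.6,-0.79,1],[-1.7,3.5,-1.9,-0.39,-0.58,-0.82,1],[-1.7,3.4,-1.8,-0.31,-0.58,-0.86,1],[-1.7,3.5,-1.9,-0.24,-0.55,-0.9,1]]

```text
time_s: 26.8
position: [0.612, -0.3047, 0.2196]
tcp_rot: [[0.61, 0.539, -0.581], [0.418, -0.841, -0.343], [-0.673, -0.034, -0.738]]
force: [-0.0, -0.0, -0.3]
opening: 1.002
```

>>> send_rows:
  moves:
    - [[-1.7,3.4,-1.8,-0.17,-0.53,-0.92,1],[-1.7,3.5,-1.9,-0.1,-0.51,-0.95,1],[-1.7,3.4,-1.8,-0.02,-0.49,-0.97,1],[-1.7,3.5,-1.9,0.05,-0.45,-0.98,1],[-1.7,3.4,-1.9,0.13,-0.43,-0.99,1]]

```text
time_s: 27.3
position: [0.6192, -0.2698, 0.2604]
tcp_rot: [[0.641, 0.708, -0.297], [0.642, -0.706, -0.298], [-0.421, 0.0, -0.907]]
force: [-0.3, 0.5, 0.2]
opening: 1.001
```

>>> send_rows:
  moves:
    - [[0.2,3.4,-3.7,0.79,-1.08,0.71,1],[0.1,3.4,-3.6,0.82,-1.02,0.75,1],[0.2,3.4,-3.7,0.83,-0.97,0.81,1],[0.1,3.4,-3.6,0.85,-0.92,0.86,1],[0.2,3.4,-3.7,0.84,-0.86,0.91,1]]

```text
time_s: 27.8
position: [0.5954, -0.2166, 0.2112]
tcp_rot: [[0.449, 0.882, -0.145], [0.886, -0.46, -0.058], [-0.118, -0.102, -0.988]]
force: [-0.1, -0.8, 0.2]
opening: 0.999
```

>>> send_rows:
  moves:
    - [[0.2,3.4,-3.7,0.85,-0.8,0.97,1],[0.1,3.3,-3.6,0.83,-0.74,1.02,1],[0.2,3.4,-3.7,0.82,-0.69,1.07,1],[0.1,3.4,-3.6,0.8,-0.64,1.12,1],[0.2,3.4,-3.7,0.77,-0.58,1.16,1]]

```text
time_s: 28.3
position: [0.5722, -0.1638, 0.1625]
tcp_rot: [[0.178, 0.982, -0.064], [0.962, -0.16, 0.223], [0.209, -0.101, -0.973]]
force: [0.7, -0.5, 0.2]
opening: 0.999
```

>>> send_rows:
  moves:
    - [[0.1,3.4,-3.7,0.74,-0.53,1.21,1],[0.2,3.4,-3.6,0.69,-0.48,1.26,1],[0.1,3.4,-3.7,0.65,-0.43,1.29,1],[0.2,3.4,-3.6,0.59,-0.4,1.34,1],[0.2,3.4,-3.7,0.54,-0.35,1.37,1]]

```text
time_s: 28.8
position: [0.5492, -0.111, 0.1139]
tcp_rot: [[-0.122, 0.99, -0.07], [0.856, 0.141, 0.497], [0.502, 0.001, -0.865]]
force: [0.7, -0.6, 0.4]
opening: 1.0
```

Run:
```python
from plan import *
m=camera_model("wrist"); im=capture("wrist")
print("panel",[r[:4] for r in rects("wrist","panel1",.022,m)]); print("badge",[r[:4] for r in rects("wrist","badge1",.030,m)])
O=ori(98,30); g=np.array([.536,-.012,.010])-.040*u(98)
plan([(g,O,1,5),(None,None,-1,10)])
```

```text
panel [(0.85, [777.0, 43.0], [139.0, 61.0], 40.2), (0.62, [535.0, -12.0], [61.0, 124.0], 8.1)]
badge [(0.66, [780.0, 46.0], [46.0, 39.0], 46.0), (0.58, [535.0, -11.0], [38.0, 40.0], 8.1)]
now [ 0.5491 -0.1112  0.1132] open 0.998 F [ 0.2 -0.4 -0.4] t 28.95 q [-35.  41.  88.  22.  73. -54.]
[[[0, 0, 0, 0.01, 0.02, 2.39, 1], [0, 0, -0.1, 0.01, 0.02, 2.39, 1], [0, 0, 0, 0, 0.02, 2.39, 1], [-0.1, 0, 0, 0.01, 0.02, 2.39, 1], [0, 0, -0.1, 0.01, 0.01, 2.38, 1]]]
[[[0, 0, 0, 0, 0, 0, -1], [0, 0, 0, 0, 0, 0, -1], [0, 0, 0, 0, 0, 0, -1], [0, 0, 0, 0, 0, 0, -1], [0, 0, 0, 0, 0, 0, -1]]]
[[[0, 0, 0, 0, 0, 0, -1], [0, 0, 0, 0, 0, 0, -1], [0, 0, 0, 0, 0, 0, -1], [0, 0, 0, 0, 0, 0, -1], [0, 0, 0, 0, 0, 0, -1]]]
end [ 0.5415 -0.0516  0.01  ]
```

The wrist measurement confirms B at (0.535,-0.012), 98°.

>>> send_rows:
  moves:
    - [[0,0,0,0,0,2.4,1],[0,0,0,0,0,2.4,1],[0,0,0,0,0,2.4,1],[0,0,0,0,0,2.4,1],[0,0,0,0,0,2.4,1]]

```text
time_s: 29.45
position: [0.5431, -0.052, 0.0105]
tcp_rot: [[-0.121, 0.99, -0.067], [0.859, 0.138, 0.492], [0.497, 0.002, -0.868]]
force: [-0.3, 0.2, -0.8]
opening: 1.003
```

>>> send_rows:
  moves:
    - [[0,0,0,0,0,0,-1],[0,0,0,0,0,0,-1],[0,0,0,0,0,0,-1],[0,0,0,0,0,0,-1],[0,0,0,0,0,0,-1]]

```text
time_s: 29.95
position: [0.5432, -0.0529, 0.0114]
tcp_rot: [[-0.123, 0.99, -0.067], [0.859, 0.14, 0.493], [0.497, 0.003, -0.868]]
force: [-1.5, -2.3, 3.6]
opening: 0.686
```

>>> send_rows:
  moves:
    - [[0,0,0,0,0,0,-1],[0,0,0,0,0,0,-1],[0,0,0,0,0,0,-1],[0,0,0,0,0,0,-1],[0,0,0,0,0,0,-1]]

```text
time_s: 30.45
position: [0.5432, -0.0529, 0.0114]
tcp_rot: [[-0.123, 0.99, -0.067], [0.859, 0.14, 0.493], [0.498, 0.003, -0.867]]
force: [-2.2, -3.8, 7.1]
opening: 0.687
```

Run:
```python
from plan import *
O=ori(PH,30); p=readout.read_state()["position"]
plan([(p+[0,0,.11],None,-1,5),(press(-.195,.12),O,-1,10)])
```

```text
now [ 0.5432 -0.0529  0.0114] open 0.687 F [-2.2 -3.8  7.1] t 30.45 q [-31.  49.  94.  27.  59. -57.]
[[[0, 0, 0, 1.09, 0.01, -1.91, -1], [0, 0, 0, 1.1, 0, -1.91, -1], [0, 0, 0, 1.09, 0.01, -1.9, -1], [0, 0, 0, 1.1, 0.01, -1.91, -1], [0, 0, 0, 1.09, 0, -1.91, -1]]]
[[[-0.5, 0, 0.9, 0.72, 1.27, 0.43, -1], [-0.5, 0, 0.9, 0.74, 1.25, 0.45, -1], [-0.5, 0, 0.9, 0.76, 1.24, 0.45, -1], [-0.5, 0.1, 0.9, 0.78, 1.23, 0.47, -1], [-0.5, 0, 0.9, 0.8, 1.2, 0.48, -1]]]
[[[-0.5, 0, 0.9, 0.82, 1.19, 0.49, -1], [-0.5, 0, 0.9, 0.83, 1.17, 0.5, -1], [-0.5, 0, 0.9, 0.86, 1.16, 0.51, -1], [-0.5, 0, 0.9, 0.87, 1.13, 0.52, -1], [-0.5, 0, 0.9, 0.89, 1.12, 0.53, -1]]]
end [0.6572 0.0482 0.12  ]
```

>>> send_rows:
  moves:
    - [[0,0,0,1.09,0.01,-1.91,-1],[0,0,0,1.1,0,-1.91,-1],[0,0,0,1.09,0.01,-1.9,-1],[0,0,0,1.1,0.01,-1.91,-1],[0,0,0,1.09,0,-1.91,-1]]

```text
time_s: 30.95
position: [0.5426, -0.0521, 0.1209]
tcp_rot: [[-0.122, 0.99, -0.069], [0.858, 0.14, 0.494], [0.498, 0.001, -0.867]]
force: [-1.0, -0.3, -2.2]
opening: 0.686
```

>>> send_rows:
  moves:
    - [[-0.5,0,0.9,0.72,1.27,0.43,-1],[-0.5,0,0.9,0.74,1.25,0.45,-1],[-0.5,0,0.9,0.76,1.24,0.45,-1],[-0.5,0.1,0.9,0.78,1.23,0.47,-1],[-0.5,0,0.9,0.8,1.2,0.48,-1]]

```text
time_s: 31.45
position: [0.5999, -0.0011, 0.1192]
tcp_rot: [[-0.043, 0.999, -0.025], [0.865, 0.05, 0.499], [0.5, -0.0, -0.866]]
force: [-0.6, -0.2, -1.8]
opening: 0.689
```

>>> send_rows:
  moves:
    - [[-0.5,0,0.9,0.82,1.19,0.49,-1],[-0.5,0,0.9,0.83,1.17,0.5,-1],[-0.5,0,0.9,0.86,1.16,0.51,-1],[-0.5,0,0.9,0.87,1.13,0.52,-1],[-0.5,0,0.9,0.89,1.12,0.53,-1]]

```text
time_s: 31.95
position: [0.6567, 0.0495, 0.1183]
tcp_rot: [[0.036, 0.999, 0.018], [0.865, -0.04, 0.5], [0.5, -0.003, -0.866]]
force: [0.4, 0.1, -1.0]
opening: 0.689
```

Run:
```python
from plan import *
O=ori(PH,30); s=readout.read_state()
m=camera_model("wrist");w=capture("wrist");b=capture("scene"); show("c8",crop(w,100,0,300,300,1.33),crop(b,90,130,300,200,1.33)[:399] if 0 else crop(b,230,150,150,150,2.66))
print([r[:4] for r in rects("wrist","badge1",s["position"][2]-.011+.030,m)])
plan([(press(-.150,.060),O,-1,5),(press(-.0415,.056),O,-1,9),(press(-.0415,.0415),O,-1,6)])
```

```text
[(0.91, [657.0, 93.0], [40.0, 39.0], 87.7), (0.59, [732.0, 51.0], [4.0, 16.0], 87.3)]
now [0.6563 0.0497 0.1183] open 0.685 F [ 0.2  0.4 -1.5] t 32.1 q [-19.  43.  83.  31.  67. -32.]
[[[0, 0, 0, 0.17, 0.02, 1.45, -1], [-0.1, 0, 0, 0.17, 0.03, 1.44, -1], [0, 0, 0, 0.17, 0.02, 1.45, -1], [-0.1, 0, 0.1, 0.17, 0.02, 1.44, -1], [0, 0, 0, 0.17, 0.02, 1.45, -1]]]
[[[0, 0, 0, 1.02, 0, 0.64, -1], [0, 0, 0, 1.02, 0, 0.64, -1], [0, 0, 0, 1.03, 0, 0.64, -1], [0, 0, 0, 1.02, 0, 0.64, -1], [0, 0, 0, 1.02, 0, 0.65, -1]]]
[[[0, 0, 0, 1.02, 0, 0.64, -1], [0, 0, 0, 1.02, 0, 0.64, -1], [0, 0, 0, 1.03, 0, 0.64, -1], [0, 0, 0, 1.02, 0, 0.64, -1], [0, 0, 0, -0.12, 0, 0.21, -1]]]
[[[0, 0, 0, -0.12, 0, 0.21, -1], [0, 0, 0, -0.12, 0, 0.21, -1], [0, 0, 0, -0.12, 0, 0.21, -1], [0, 0, 0, -0.12, 0, 0.21, -1], [0, 0, 0, -0.13, 0, 0.21, -1]]]
end [0.6633 0.2015 0.0414]
```

View pics/c8.png

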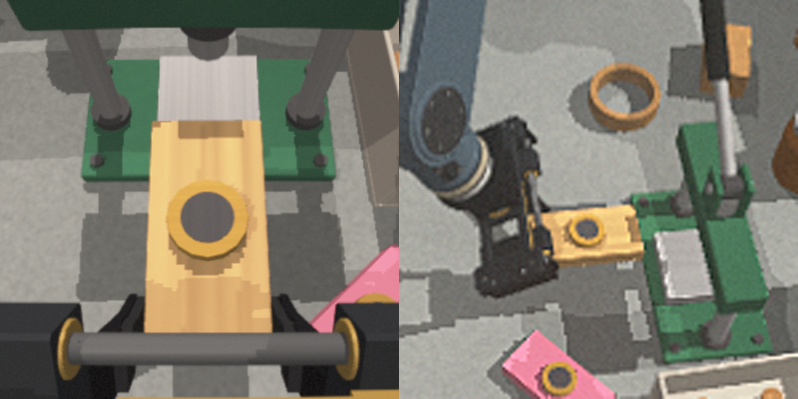

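The panel is level and aligned, as with A. I'll insert it, release and back out.

>>> send_rows:
  moves:
    - [[0,0,0,0.17,0.02,1.45,-1],[-0.1,0,0,0.17,0.03,1.44,-1],[0,0,0,0.17,0.02,1.45,-1],[-0.1,0,0.1,0.17,0.02,1.44,-1],[0,0,0,0.17,0.02,1.45,-1]]

```text
time_s: 32.6
position: [0.6589, 0.0936, 0.059]
tcp_rot: [[0.037, 0.999, 0.02], [0.865, -0.042, 0.5], [0.501, -0.001, -0.866]]
force: [-0.1, 0.2, -2.4]
opening: 0.686
```

>>> send_rows:
  moves:
    - [[0,0,0,1.02,0,0.64,-1],[0,0,0,1.02,0,0.64,-1],[0,0,0,1.03,0,0.64,-1],[0,0,0,1.02,0,0.64,-1],[0,0,0,1.02,0,0.65,-1]]

```text
time_s: 33.1
position: [0.6624, 0.1541, 0.0589]
tcp_rot: [[0.036, 0.999, 0.022], [0.865, -0.042, 0.5], [0.5, 0.002, -0.866]]
force: [0.2, -0.1, -1.0]
opening: 0.689
```

>>> send_rows:
  moves:
    - [[0,0,0,1.02,0,0.64,-1],[0,0,0,1.02,0,0.64,-1],[0,0,0,1.03,0,0.64,-1],[0,0,0,1.02,0,0.64,-1],[0,0,0,-0.12,0,0.21,-1]]

```text
time_s: 33.6
position: [0.6638, 0.2031, 0.0544]
tcp_rot: [[0.034, 0.999, 0.021], [0.865, -0.04, 0.5], [0.501, 0.001, -0.866]]
force: [0.2, 0.4, -2.3]
opening: 0.687
```

>>> send_rows:
  moves:
    - [[0,0,0,-0.12,0,0.21,-1],[0,0,0,-0.12,0,0.21,-1],[0,0,0,-0.12,0,0.21,-1],[0,0,0,-0.12,0,0.21,-1],[0,0,0,-0.13,0,0.21,-1]]

```text
time_s: 34.1
position: [0.6642, 0.2007, 0.0418]
tcp_rot: [[0.037, 0.999, 0.022], [0.865, -0.043, 0.5], [0.5, 0.0, -0.866]]
force: [0.0, -0.5, -1.2]
opening: 0.683
```

>>> send_rows:
  moves:
    - [[0,0,0,0,0,0,1],[0,0,0,0,0,0,1],[0,0,0,0,0,0,1],[0,0,0,0,0,0,1],[0,0,0,-1.8,0,-1.2,1]]

```text
time_s: 34.6
position: [0.6623, 0.1819, 0.0436]
tcp_rot: [[0.034, 0.999, 0.019], [0.865, -0.039, 0.501], [0.501, -0.0, -0.865]]
force: [0.4, -1.1, -1.2]
opening: 0.977
```

>>> send_rows:
  moves:
    - [[0,0,0,-1.8,0,-1.2,1],[0,0,0,-1.8,0,-1.2,1],[0,0,0,-1.8,0,-1.2,1],[0,0,0,-1.8,0,-1.2,1],[0,0,0,-1.8,0,-1.2,1]]

```text
time_s: 35.1
position: [0.6586, 0.0709, 0.0506]
tcp_rot: [[0.036, 0.999, 0.022], [0.865, -0.042, 0.5], [0.5, 0.001, -0.866]]
force: [-0.4, -0.1, -0.8]
opening: 1.004
```

Run:
```python
from plan import *
D=ori(PH,0)
m=camera_model("wrist");capture("wrist")
print([r[:4] for r in rects("wrist","panel1",.052,m)],[r[:4] for r in rects("wrist","badge1",.06,m)])
plan([(press(-.19,.36),D,-1,9),(lever(.36),D,-1,8),(lever(.33),D,-1,3)])
```

```text
[(0.75, [754.0, 66.0], [111.0, 38.0], 23.8), (0.61, [664.0, 221.0], [103.0, 61.0], 87.8)] [(0.82, [665.0, 240.0], [45.0, 40.0], 87.5)]
now [0.6592 0.0704 0.0507] open 1.003 F [ 0.2 -0.1  0.2] t 35.25 q [-17.  48.  85.  34.  60. -35.]
[[[0, -3.3, 0, 1.55, -0.01, -3.07, -1], [0, -3.4, -0.1, 1.38, 0, -3.16, -1], [0.1, -3.3, 0, 1.18, -0.01, -3.23, -1], [0, -3.3, 0, 1, -0.01, -3.3, -1], [0, -3.4, 0, 0.81, -0.01, -3.34, -1]]]
[[[0, -3.3, -0.1, 0.6, -0.01, -3.39, -1], [0, -3.4, 0, 0.41, -0.01, -3.42, -1], [0, -3.3, 0, 0.21, -0.01, -3.44, -1], [0.1, -3.3, 0, 0, -0.01, -3.44, -1], [0, 0, 0, 2.37, -1.98, 0, -1]]]
[[[0, 0, 0, 2.38, -1.97, 0.01, -1], [0, 0, 0, 2.37, -1.98, 0, -1], [0, 0, 0, 2.38, -1.98, 0, -1], [0, 0, 0, 2.37, -1.97, 0.01, -1], [0, 0, 0, 2.38, -1.98, 0, -1]]]
[[[0, 0, 0, 2.37, -1.98, 0, -1], [-0.1, 0, 0, 2.37, -1.98, 0.01, -1], [0, 0, 0, 0, 0, 1, -1], [0, 0, 0, 0, 0, 1, -1], [0, 0, 0, 0, 0, 1, -1]]]
end [0.5071 0.2493 0.33  ]
```

The badge is at (0.665,0.240), under the ram. I'll work the lever as before.

>>> send_rows:
  moves:
    - [[0,-3.3,0,1.55,-0.01,-3.07,-1],[0,-3.4,-0.1,1.38,0,-3.16,-1],[0.1,-3.3,0,1.18,-0.01,-3.23,-1],[0,-3.3,0,1,-0.01,-3.3,-1],[0,-3.4,0,0.81,-0.01,-3.34,-1]]

```text
time_s: 35.75
position: [0.6571, 0.0637, 0.2237]
tcp_rot: [[0.038, 0.999, 0.008], [0.973, -0.039, 0.229], [0.229, -0.001, -0.973]]
force: [0.5, -0.1, -0.7]
opening: 0.631
```

>>> send_rows:
  moves:
    - [[0,-3.3,-0.1,0.6,-0.01,-3.39,-1],[0,-3.4,0,0.41,-0.01,-3.42,-1],[0,-3.3,0,0.21,-0.01,-3.44,-1],[0.1,-3.3,0,0,-0.01,-3.44,-1],[0,0,0,2.37,-1.98,0,-1]]

```text
time_s: 36.25
position: [0.642, 0.0794, 0.3657]
tcp_rot: [[0.038, 0.999, 0.012], [0.999, -0.038, -0.001], [-0.001, 0.012, -1.0]]
force: [0.4, 0.6, 0.2]
opening: 0.173
```

>>> send_rows:
  moves:
    - [[0,0,0,2.38,-1.97,0.01,-1],[0,0,0,2.37,-1.98,0,-1],[0,0,0,2.38,-1.98,0,-1],[0,0,0,2.37,-1.97,0.01,-1],[0,0,0,2.38,-1.98,0,-1]]

```text
time_s: 36.75
position: [0.5419, 0.2037, 0.3596]
tcp_rot: [[0.037, 0.999, -0.003], [0.999, -0.037, 0.001], [0.001, -0.003, -1.0]]
force: [0.4, 0.4, -1.1]
opening: 0.008
```

>>> send_rows:
  moves:
    - [[0,0,0,2.37,-1.98,0,-1],[-0.1,0,0,2.37,-1.98,0.01,-1],[0,0,0,0,0,1,-1],[0,0,0,0,0,1,-1],[0,0,0,0,0,1,-1]]

```text
time_s: 37.25
position: [0.5061, 0.2502, 0.3286]
tcp_rot: [[0.038, 0.999, -0.001], [0.999, -0.038, 0.0], [0.0, -0.001, -1.0]]
force: [-0.9, -0.6, -0.6]
opening: 0.007
```

>>> send_rows:
  moves:
    - [[0,0,0,0,0,1.3,-1],[0,0,0,0,0,1.3,-1],[0,0,0,0,0,1.3,-1],[0,0,0,0,0,1.3,-1],[0,0,0,0,0,1.3,-1]]

```text
time_s: 37.75
position: [0.5066, 0.2496, 0.2646]
tcp_rot: [[0.04, 0.999, -0.001], [0.999, -0.04, 0.001], [0.001, -0.001, -1.0]]
force: [-3.9, 0.4, 8.0]
opening: 0.007
```

>>> send_rows:
  moves:
    - [[0,0,0,0,0,1.3,-1],[0,0,0,0,0,1.3,-1],[0,0,0,0,0,1.3,-1],[0,0,0,0,0,1.3,-1],[0,0,0,0,0,1.3,-1]]

```text
time_s: 38.25
position: [0.503, 0.2497, 0.1992]
tcp_rot: [[0.04, 0.999, -0.008], [0.999, -0.04, 0.001], [0.0, -0.008, -1.0]]
force: [-8.2, 0.4, 11.7]
opening: 0.008
```

>>> send_rows:
  moves:
    - [[0,0,0,0,0,0.5,-1],[0,0,0,0,0,0.5,-1],[0,0,0,0,0,0.5,-1],[0,0,0,0,0,0.5,-1],[0,0,0,0,0,0.5,-1]]

```text
time_s: 38.75
position: [0.5048, 0.2497, 0.1763]
tcp_rot: [[0.04, 0.999, -0.004], [0.999, -0.04, 0.001], [0.001, -0.004, -1.0]]
force: [-7.6, -0.3, 18.9]
opening: 0.002
```

>>> send_rows:
  moves:
    - [[0,0,0,0,0,0.2,-1],[0,0,0,0,0,0.2,-1],[0,0,0,0,0,0.2,-1],[0,0,0,0,0,0,-1],[0,0,0,0,0,0,-1]]

```text
time_s: 39.25
position: [0.5053, 0.2497, 0.1729]
tcp_rot: [[0.04, 0.999, -0.001], [0.999, -0.04, 0.001], [0.001, -0.002, -1.0]]
force: [-10.2, -1.7, 30.6]
opening: 0.003
```

>>> send_rows:
  moves:
    - [[0,0,0,0,0,0.15,-1],[0,0,0,0,0,0,-1],[0,0,0,0,0,0,-1],[0,0,0,0,0,0,-1],[0,0,0,0,0,0,-1]]

```text
time_s: 39.75
position: [0.5054, 0.2498, 0.1726]
tcp_rot: [[0.04, 0.999, -0.001], [0.999, -0.04, 0.001], [0.001, -0.001, -1.0]]
force: [-13.4, -1.0, 37.8]
opening: -0.001
```

>>> send_rows:
  moves:
    - [[0,0,0,0,0,-1,-1],[0,0,0,0,0,-2,-1],[0,0,0,0,0,-2.5,-1],[0,0,0,0,0,-2.5,-1],[0,0,0,0,0,-2.5,-1]]

```text
time_s: 40.25
position: [0.5072, 0.2492, 0.2725]
tcp_rot: [[0.04, 0.999, 0.0], [0.999, -0.04, 0.0], [0.0, 0.0, -1.0]]
force: [-0.0, 1.1, 1.2]
opening: 0.009
```

>>> send_rows:
  moves:
    - [[0,0,0,0,0,-2.5,-1],[0,0,0,0,0,-2.5,-1],[0,0,0,0,0,-2.5,-1],[0,0,0,0,0,-1.5,-1],[0,0,0,0,0,0,-1]]

```text
time_s: 40.75
position: [0.5081, 0.2497, 0.3638]
tcp_rot: [[0.04, 0.999, 0.004], [0.999, -0.04, 0.002], [0.002, 0.004, -1.0]]
force: [0.6, -0.8, 0.3]
opening: 0.005
```

Run:
```python
from plan import *
O=ori(PH,30);D=ori(PH,0)
plan([(press(-.20,.36),D,1,8),(press(-.175,.06),O,1,12)])
```

```text
now [0.5081 0.2497 0.3638] open 0.005 F [ 0.6 -0.8  0.3] t 40.75 q [15. 18. 80.  0. 82. 17.]
[[[0, 0, 0, -2.5, 1.96, 0.05, 1], [0.1, 0, 0, -2.51, 1.96, 0.05, 1], [0, 0, 0, -2.5, 1.97, 0.05, 1], [0, -0.1, 0, -2.51, 1.96, 0.05, 1], [0.1, 0, 0, -2.5, 1.96, 0.05, 1]]]
[[[0, 0, 0, -2.51, 1.96, 0.05, 1], [0, 0, 0, -2.5, 1.97, 0.05, 1], [0, 0, 0, -2.51, 1.96, 0.05, 1], [0, 2.5, 0, 0.21, 0, 2.5, 1], [0, 2.5, 0, 0.1, 0, 2.51, 1]]]
[[[0, 2.5, 0, -0.01, -0.01, 2.51, 1], [0, 2.5, 0, -0.12, 0, 2.5, 1], [0, 2.5, 0, -0.23, 0, 2.5, 1], [0, 2.5, 0, -0.34, 0, 2.48, 1], [0, 2.5, 0, -0.44, 0, 2.47, 1]]]
[[[0, 2.5, 0, -0.56, -0.01, 2.45, 1], [0, 2.5, 0, -0.66, 0, 2.42, 1], [0, 2.5, 0, -0.76, 0, 2.39, 1], [0, 2.5, 0, -0.87, 0, 2.35, 1], [0, 2.5, 0, -0.97, 0, 2.32, 1]]]
end [0.658  0.0681 0.06  ]
```

>>> send_rows:
  moves:
    - [[0,0,0,-2.5,1.96,0.05,1],[0.1,0,0,-2.51,1.96,0.05,1],[0,0,0,-2.5,1.97,0.05,1],[0,-0.1,0,-2.51,1.96,0.05,1],[0.1,0,0,-2.5,1.96,0.05,1]]

```text
time_s: 41.25
position: [0.5997, 0.1195, 0.3572]
tcp_rot: [[0.039, 0.999, -0.007], [0.999, -0.039, -0.001], [-0.001, -0.007, -1.0]]
force: [-0.6, -0.3, 0.1]
opening: 0.378
```

>>> send_rows:
  moves:
    - [[0,0,0,-2.51,1.96,0.05,1],[0,0,0,-2.5,1.97,0.05,1],[0,0,0,-2.51,1.96,0.05,1],[0,2.5,0,0.21,0,2.5,1],[0,2.5,0,0.1,0,2.51,1]]

```text
time_s: 41.75
position: [0.6559, 0.0464, 0.3054]
tcp_rot: [[0.041, 0.999, -0.001], [0.995, -0.041, 0.088], [0.088, -0.005, -0.996]]
force: [0.2, -0.4, -0.4]
opening: 0.835
```

>>> send_rows:
  moves:
    - [[0,2.5,0,-0.01,-0.01,2.51,1],[0,2.5,0,-0.12,0,2.5,1],[0,2.5,0,-0.23,0,2.5,1],[0,2.5,0,-0.34,0,2.48,1],[0,2.5,0,-0.44,0,2.47,1]]

```text
time_s: 42.25
position: [0.6542, 0.0577, 0.1799]
tcp_rot: [[0.04, 0.999, 0.006], [0.953, -0.04, 0.301], [0.301, -0.007, -0.954]]
force: [0.3, -0.1, 0.4]
opening: 0.996
```

>>> send_rows:
  moves:
    - [[0,2.5,0,-0.56,-0.01,2.45,1],[0,2.5,0,-0.66,0,2.42,1],[0,2.5,0,-0.76,0,2.39,1],[0,2.5,0,-0.87,0,2.35,1],[0,2.5,0,-0.97,0,2.32,1]]

```text
time_s: 42.75
position: [0.6539, 0.068, 0.055]
tcp_rot: [[0.038, 0.999, 0.015], [0.865, -0.04, 0.5], [0.5, -0.006, -0.866]]
force: [-0.3, 0.1, 0.1]
opening: 1.0
```

Run:
```python
from plan import *
O=ori(PH,30)
m=camera_model("wrist");w=capture("wrist");b=capture("scene"); show("c9",crop(w,100,0,300,300,1.33),crop(b,90,130,300,220,1.33),) if 0 else cv2.imwrite("pics/c9.png",np.hstack([crop(w,100,0,300,300,1),crop(b,90,130,300,200,1.5)]))
print("wrist",[r[:4] for r in rects("wrist","panel1",.052,m)],[r[:4] for r in rects("wrist","badge1",.052,m)])
plan([(press(-.1,.046),O,1,3),(press(-.0415,.041),O,1,4),(None,None,-1,8)])
```

```text
wrist [(0.91, [769.0, 79.0], [85.0, 35.0], 9.5), (0.71, [664.0, 223.0], [105.0, 60.0], 87.5)] [(0.68, [665.0, 245.0], [38.0, 37.0], 12.9)]
now [0.6541 0.0682 0.0565] open 0.998 F [ 0.4 -1.  -0.1] t 42.95 q [-17.  48.  85.  33.  61. -35.]
[[[-0.1, 0, -0.1, 2, 0.13, 1.55, 1], [-0.1, 0, 0, 1.99, 0.13, 1.55, 1], [-0.2, 0.1, -0.1, 2, 0.13, 1.55, 1], [0, 0, 0, 1.2, 0, 0.84, 1], [0, 0, 0, 1.21, 0, 0.84, 1]]]
[[[0, 0, 0, 1.2, 0, 0.84, 1], [0, 0, 0, 1.2, 0, 0.85, 1], [0, 0, 0, 0, 0, 0, -1], [0, 0, 0, 0, 0, 0, -1], [0, 0, 0, 0, 0, 0, -1]]]
[[[0, 0, 0, 0, 0, 0, -1], [0, 0, 0, 0, 0, 0, -1], [0, 0, 0, 0, 0, 0, -1], [0, 0, 0, 0, 0, 0, -1], [0, 0, 0, 0, 0, 0, -1]]]
end [0.6633 0.2016 0.041 ]
```

View pics/c9.png

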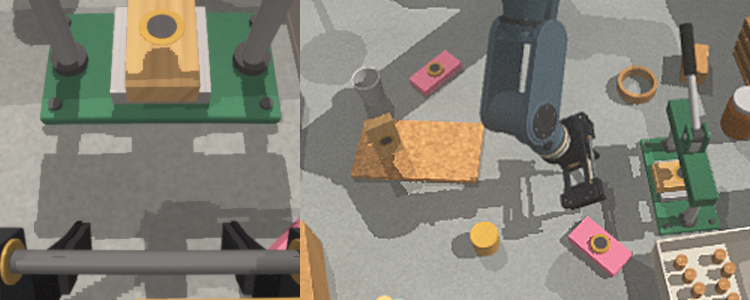

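Panel A stands on the board at about px (385,145). B's badge is flush and the lever is up. I'll grip B and take it out.

>>> send_rows:
  moves:
    - [[-0.1,0,-0.1,2,0.13,1.55,1],[-0.1,0,0,1.99,0.13,1.55,1],[-0.2,0.1,-0.1,2,0.13,1.55,1],[0,0,0,1.2,0,0.84,1],[0,0,0,1.21,0,0.84,1]]

```text
time_s: 43.45
position: [0.6637, 0.1738, 0.0464]
tcp_rot: [[0.03, 0.999, 0.025], [0.866, -0.038, 0.499], [0.5, 0.007, -0.866]]
force: [0.1, 0.6, -0.8]
opening: 1.001
```

>>> send_rows:
  moves:
    - [[0,0,0,1.2,0,0.84,1],[0,0,0,1.2,0,0.85,1],[0,0,0,0,0,0,-1],[0,0,0,0,0,0,-1],[0,0,0,0,0,0,-1]]

```text
time_s: 43.95
position: [0.6645, 0.2013, 0.0424]
tcp_rot: [[0.032, 0.999, 0.024], [0.865, -0.04, 0.5], [0.5, 0.005, -0.866]]
force: [0.0, -0.3, 0.3]
opening: 0.808
```

>>> send_rows:
  moves:
    - [[0,0,0,0,0,0,-1],[0,0,0,0,0,0,-1],[0,0,0,0,0,0,-1],[0,0,0,0,0,0,-1],[0,0,0,0,0,0,-1]]

```text
time_s: 44.45
position: [0.6644, 0.2016, 0.0424]
tcp_rot: [[0.032, 0.999, 0.024], [0.865, -0.039, 0.5], [0.5, 0.005, -0.866]]
force: [0.1, -0.6, 1.1]
opening: 0.686
```

Run:
```python
from plan import *
O=ori(PH,30)
plan([(press(-.0425,.055),O,-1,3),(press(-.20,.065),O,-1,7),(press(-.26,.23),O,-1,5),([.60,-.13,.25],ori(55,-15),-1,10),(stand(.05,20,.13,s=.041),ori(20,-60),-1,10)])
```

```text
now [0.6644 0.2016 0.0424] open 0.686 F [ 0.1 -0.6  1.1] t 44.45 q [ -5.  49.  84.  38.  55. -28.]
[[[0.1, 0, 0.1, 0.18, -0.03, -0.38, -1], [0, 0, 0, 0.18, -0.04, -0.38, -1], [0.1, 0, 0.1, 0.18, -0.03, -0.39, -1], [0, 0, 0, -1.88, 0, -1.25, -1], [0, 0, 0, -1.88, 0, -1.25, -1]]]
[[[0, 0, 0, -1.87, 0, -1.25, -1], [0, 0, 0, -1.88, 0, -1.24, -1], [0, 0, 0, -1.88, 0, -1.25, -1], [0, 0, 0, -1.88, 0, -1.25, -1], [0, 0, 0, -1.87, 0, -1.25, -1]]]
[[[0, 0, 0, 0.61, 0, -3.46, -1], [0, 0, 0, 0.61, 0, -3.46, -1], [0, 0, 0, 0.61, 0, -3.45, -1], [0, 0, 0, 0.61, 0, -3.46, -1], [0, 0, 0, 0.61, 0, -3.46, -1]]]
[[[-0.4, -4.4, 3.3, -0.9, -0.5, -0.75, -1], [-0.5, -4.3, 3.3, -0.98, -0.44, -0.68, -1], [-0.4, -4.4, 3.4, -1.05, -0.38, -0.61, -1], [-0.5, -4.4, 3.3, -1.12, -0.3, -0.53, -1], [-0.4, -4.4, 3.3, -1.17, -0.24, -0.44, -1]]]
[[[-0.4, -4.4, 3.3, -1.21, -0.17, -0.35, -1], [-0.5, -4.3, 3.4, -1.24, -0.09, -0.26, -1], [-0.4, -4.4, 3.3, -1.26, -0.02, -0.16, -1], [-0.4, -4.4, 3.3, -1.27, 0.06, -0.07, -1], [-0.5, -4.4, 3.3, -1.26, 0.13, 0.03, -1]]]
[[[2.2, -4.4, 2.8, -1.43, 0.12, 0.43, -1], [2.2, -4.3, 2.9, -1.38, 0.21, 0.52, -1], [2.2, -4.4, 2.8, -1.33, 0.3, 0.62, -1], [2.2, -4.3, 2.9, -1.26, 0.39, 0.71, -1], [2.2, -4.4, 2.8, -1.19, 0.48, 0.78, -1]]]
[[[2.1, -4.3, 2.9, -1.09, 0.57, 0.84, -1], [2.2, -4.4, 2.8, -1, 0.65, 0.91, -1], [2.2, -4.3, 2.9, -0.89, 0.73, 0.95, -1], [2.2, -4.4, 2.8, -0.78, 0.82, 0.98, -1], [2.2, -4.3, 2.9, -0.67, 0.88, 1.01, -1]]]
end [ 0.5246 -0.2591  0.246 ]
```

>>> send_rows:
  moves:
    - [[0.1,0,0.1,0.18,-0.03,-0.38,-1],[0,0,0,0.18,-0.04,-0.38,-1],[0.1,0,0.1,0.18,-0.03,-0.39,-1],[0,0,0,-1.88,0,-1.25,-1],[0,0,0,-1.88,0,-1.25,-1]]

```text
time_s: 44.95
position: [0.661, 0.1563, 0.0584]
tcp_rot: [[0.033, 0.999, 0.019], [0.865, -0.038, 0.5], [0.5, -0.0, -0.866]]
force: [-1.1, 0.2, -1.6]
opening: 0.688
```

>>> send_rows:
  moves:
    - [[0,0,0,-1.87,0,-1.25,-1],[0,0,0,-1.88,0,-1.24,-1],[0,0,0,-1.88,0,-1.25,-1],[0,0,0,-1.88,0,-1.25,-1],[0,0,0,-1.87,0,-1.25,-1]]

```text
time_s: 45.45
position: [0.6568, 0.0427, 0.0654]
tcp_rot: [[0.035, 0.999, 0.02], [0.865, -0.04, 0.5], [0.5, -0.0, -0.866]]
force: [-0.8, -1.0, -1.7]
opening: 0.688
```

>>> send_rows:
  moves:
    - [[0,0,0,0.61,0,-3.46,-1],[0,0,0,0.61,0,-3.46,-1],[0,0,0,0.61,0,-3.45,-1],[0,0,0,0.61,0,-3.46,-1],[0,0,0,0.61,0,-3.46,-1]]

```text
time_s: 45.95
position: [0.654, -0.0169, 0.2316]
tcp_rot: [[0.035, 0.999, 0.019], [0.865, -0.04, 0.5], [0.5, -0.001, -0.866]]
force: [0.5, -0.5, -2.3]
opening: 0.687
```

>>> send_rows:
  moves:
    - [[-0.4,-4.4,3.3,-0.9,-0.5,-0.75,-1],[-0.5,-4.3,3.3,-0.98,-0.44,-0.68,-1],[-0.4,-4.4,3.4,-1.05,-0.38,-0.61,-1],[-0.5,-4.4,3.3,-1.12,-0.3,-0.53,-1],[-0.4,-4.4,3.3,-1.17,-0.24,-0.44,-1]]

```text
time_s: 46.45
position: [0.6265, -0.0734, 0.2408]
tcp_rot: [[0.326, 0.945, -0.013], [0.937, -0.321, 0.139], [0.127, -0.057, -0.99]]
force: [0.1, -0.1, -2.1]
opening: 0.68
```

>>> send_rows:
  moves:
    - [[-0.4,-4.4,3.3,-1.21,-0.17,-0.35,-1],[-0.5,-4.3,3.4,-1.24,-0.09,-0.26,-1],[-0.4,-4.4,3.3,-1.26,-0.02,-0.16,-1],[-0.4,-4.4,3.3,-1.27,0.06,-0.07,-1],[-0.5,-4.4,3.3,-1.26,0.13,0.03,-1]]

```text
time_s: 46.95
position: [0.5994, -0.1295, 0.2506]
tcp_rot: [[0.555, 0.818, -0.15], [0.79, -0.575, -0.214], [-0.262, 0.001, -0.965]]
force: [-0.2, 0.1, -1.1]
opening: 0.681
```

>>> send_rows:
  moves:
    - [[2.2,-4.4,2.8,-1.43,0.12,0.43,-1],[2.2,-4.3,2.9,-1.38,0.21,0.52,-1],[2.2,-4.4,2.8,-1.33,0.3,0.62,-1],[2.2,-4.3,2.9,-1.26,0.39,0.71,-1],[2.2,-4.4,2.8,-1.19,0.48,0.78,-1]]

```text
time_s: 47.45
position: [0.5621, -0.1939, 0.2483]
tcp_rot: [[0.606, 0.606, -0.516], [0.511, -0.793, -0.332], [-0.61, -0.063, -0.79]]
force: [0.2, -0.2, -1.1]
opening: 0.682
```

>>> send_rows:
  moves:
    - [[2.1,-4.3,2.9,-1.09,0.57,0.84,-1],[2.2,-4.4,2.8,-1,0.65,0.91,-1],[2.2,-4.3,2.9,-0.89,0.73,0.95,-1],[2.2,-4.4,2.8,-0.78,0.82,0.98,-1],[2.2,-4.3,2.9,-0.67,0.88,1.01,-1]]

```text
time_s: 47.95
position: [0.5247, -0.2586, 0.2458]
tcp_rot: [[0.469, 0.34, -0.815], [0.17, -0.94, -0.295], [-0.867, 0.0, -0.499]]
force: [0.5, 0.7, -1.5]
opening: 0.686
```

Run:
```python
from pitch import *
pitch(hp=.012,s=.041)
plan([(stand(.05,20,.02,s=.041),ori(20,-60),-1,7),(stand(.05,20,.007,s=.041),ori(20,-60),-1,3)])
```

```text
mask rect ((254.99221801757812, 170.470703125), (158.4534454345703, 94.28392028808594), 89.157470703125)
-6 [[212.0, 86.0], [300.0, 86.0], [256.0, 172.0]]
-3 [[213.0, 90.0], [299.0, 90.0], [256.0, 172.0]]
0 [[215.0, 94.0], [297.0, 94.0], [256.0, 172.0]]
3 [[216.0, 98.0], [296.0, 98.0], [256.0, 173.0]]
6 [[217.0, 102.0], [295.0, 102.0], [256.0, 173.0]]
badge 0.82 356.8 70.2
badge 0.59 256.0 168.3
badge 0.49 209.0 115.7
panel top row 93.0
now [ 0.5243 -0.2591  0.2442] open 0.684 F [ 0.1 -0.3 -1.8] t 48.1 q [-20.  51.  60. -39. 116.  48.]
[[[0, 0, 0, 1.34, 0.01, 0.77, -1], [0, 0, 0, 1.34, 0, 0.77, -1], [-0.1, 0, 0.1, 1.34, 0.01, 0.77, -1], [0, 0, 0, 1.34, 0.01, 0.77, -1], [0, 0, 0, 1.34, 0, 0.77, -1]]]
[[[0, 0, 0, 1.34, 0, 0.77, -1], [0, 0, 0, 1.34, 0.01, 0.77, -1], [0, 0, 0, 0.38, 0, 0.22, -1], [0, 0, 0, 0.37, 0, 0.21, -1], [0, 0, 0, 0.38, 0, 0.22, -1]]]
end [ 0.5247 -0.2592  0.123 ]
```

>>> send_rows:
  moves:
    - [[0,0,0,1.34,0,0.77,-1],[0,0,0,1.34,0,0.77,-1],[0,0,0,1.34,0,0.77,-1],[0,0,0,1.34,0,0.77,-1],[0,0,0,1.34,0,0.77,-1]]

```text
time_s: 48.6
position: [0.5247, -0.2584, 0.1672]
tcp_rot: [[0.469, 0.343, -0.814], [0.172, -0.939, -0.297], [-0.866, -0.001, -0.5]]
force: [0.5, 0.2, -2.3]
opening: 0.682
```

>>> send_rows:
  moves:
    - [[0,0,0,1.34,0,0.77,-1],[0,0,0,1.34,0,0.77,-1],[0,0,0,0.38,0,0.22,-1],[0,0,0,0.37,0,0.21,-1],[0,0,0,0.26,0,0.15,-1]]

```text
time_s: 49.1
position: [0.5251, -0.2589, 0.1261]
tcp_rot: [[0.47, 0.342, -0.813], [0.171, -0.94, -0.297], [-0.866, 0.001, -0.5]]
force: [-0.9, -0.1, -0.8]
opening: 0.684
```

>>> send_rows:
  moves:
    - [[0,0,0,0.09,0,0.05,-1],[0,0,0,0.09,0,0.05,-1],[0,0,0,0.09,0,0.05,-1],[0,0,0,0,0,0,-1],[0,0,0,0,0,0,-1]]

```text
time_s: 49.6
position: [0.525, -0.2588, 0.1233]
tcp_rot: [[0.47, 0.342, -0.814], [0.171, -0.94, -0.297], [-0.866, 0.0, -0.5]]
force: [-0.2, -0.3, -0.7]
opening: 0.69
```

>>> send_rows:
  moves:
    - [[0,0,0,0.09,0,0.05,-1],[0,0,0,0.09,0,0.05,-1],[0,0,0,0,0,0,-1],[0,0,0,0,0,0,-1],[0,0,0,0,0,0,-1]]

```text
time_s: 50.1
position: [0.525, -0.2588, 0.121]
tcp_rot: [[0.47, 0.342, -0.814], [0.171, -0.94, -0.297], [-0.866, 0.0, -0.5]]
force: [0.5, 0.6, -1.0]
opening: 0.685
```

>>> send_rows:
  moves:
    - [[0,0,0,0.09,0,0.05,-1],[0,0,0,0.09,0,0.05,-1],[0,0,0,0,0,0,-1],[0,0,0,0,0,0,-1],[0,0,0,0,0,0,-1]]

```text
time_s: 50.6
position: [0.525, -0.2587, 0.1196]
tcp_rot: [[0.469, 0.342, -0.814], [0.17, -0.94, -0.297], [-0.866, 0.001, -0.499]]
force: [-0.4, 0.6, 2.3]
opening: 0.684
```

>>> send_rows:
  moves:
    - [[0,0,0,0.09,0,0.05,-1],[0,0,0,0,0,0,-1],[0,0,0,0,0,0,-1],[0,0,0,0,0,0,-1],[0,0,0,0,0,0,-1]]

```text
time_s: 51.1
position: [0.5249, -0.2587, 0.1196]
tcp_rot: [[0.469, 0.342, -0.815], [0.169, -0.94, -0.297], [-0.867, 0.001, -0.498]]
force: [0.4, 1.9, 6.3]
opening: 0.686
```

>>> send_rows:
  moves:
    - [[0,0,0,0,0,0,0.75],[0,0,0,0,0,0,0.85],[0,0,0,0,0,0,1],[0,0,0,0,0,0,1],[0,0,0,0,0,0,1]]

```text
time_s: 51.6
position: [0.5249, -0.2588, 0.1176]
tcp_rot: [[0.47, 0.342, -0.814], [0.171, -0.94, -0.296], [-0.866, -0.0, -0.5]]
force: [-0.0, -0.4, -0.9]
opening: 0.982
```

>>> send_rows:
  moves:
    - [[0,0,0,0,0,-1,1],[0,0,0,0,0,-2.5,1],[0,0,0,0,0,-3,1],[0,0,0,0,0,-3,1],[0,0,0,0,0,-3,1]]

```text
time_s: 52.1
position: [0.628, -0.221, 0.1815]
tcp_rot: [[0.471, 0.342, -0.813], [0.171, -0.94, -0.297], [-0.866, 0.0, -0.501]]
force: [-0.2, -0.2, -0.2]
opening: 1.003
```

Run:
```python
from plan import *
plan([([.63,-.10,.30],ori(45,-25),1,15)])
```

```text
now [ 0.628  -0.221   0.1815] open 1.003 F [-0.2 -0.2 -0.2] t 52.1 q [-16.  63.  40. -38. 124.  47.]
[[[-1.1, 2.3, -1.2, -0.54, -0.75, -0.65, 1], [-1.2, 2.3, -1.3, -0.5, -0.75, -0.68, 1], [-1.1, 2.3, -1.2, -0.45, -0.75, -0.71, 1], [-1.2, 2.3, -1.3, -0.41, -0.74, -0.75, 1], [-1.1, 2.3, -1.2, -0.36, -0.74, -0.78, 1]]]
[[[-1.1, 2.3, -1.3, -0.31, -0.72, -0.8, 1], [-1.2, 2.3, -1.2, -0.26, -0.72, -0.83, 1], [-1.1, 2.2, -1.3, -0.22, -0.71, -0.86, 1], [-1.2, 2.3, -1.2, -0.16, -0.69, -0.87, 1], [-1.1, 2.3, -1.3, -0.12, -0.68, -0.9, 1]]]
[[[-1.1, 2.3, -1.2, -0.06, -0.66, -0.91, 1], [-1.2, 2.3, -1.3, -0.01, -0.64, -0.93, 1], [-1.1, 2.3, -1.2, 0.03, -0.63, -0.94, 1], [-1.2, 2.3, -1.3, 0.09, -0.6, -0.95, 1], [-1.1, 2.3, -1.2, 0.14, -0.59, -0.95, 1]]]
end [ 0.6299 -0.1     0.3   ]
```

>>> send_rows:
  moves:
    - [[-1.1,2.3,-1.2,-0.54,-0.75,-0.65,1],[-1.2,2.3,-1.3,-0.5,-0.75,-0.68,1],[-1.1,2.3,-1.2,-0.45,-0.75,-0.71,1],[-1.2,2.3,-1.3,-0.41,-0.74,-0.75,1],[-1.1,2.3,-1.2,-0.36,-0.74,-0.78,1]]

```text
time_s: 52.6
position: [0.6279, -0.1805, 0.2206]
tcp_rot: [[0.576, 0.475, -0.666], [0.336, -0.88, -0.337], [-0.745, -0.029, -0.666]]
force: [0.5, 0.1, 0.9]
opening: 1.0
```

>>> send_rows:
  moves:
    - [[-1.1,2.3,-1.3,-0.31,-0.72,-0.8,1],[-1.2,2.3,-1.2,-0.26,-0.72,-0.83,1],[-1.1,2.2,-1.3,-0.22,-0.71,-0.86,1],[-1.2,2.3,-1.2,-0.16,-0.69,-0.87,1],[-1.1,2.3,-1.3,-0.12,-0.68,-0.9,1]]

```text
time_s: 53.1
position: [0.6285, -0.1402, 0.2603]
tcp_rot: [[0.632, 0.599, -0.491], [0.496, -0.8, -0.338], [-0.595, -0.03, -0.803]]
force: [-1.4, -0.0, -0.0]
opening: 1.0
```

>>> send_rows:
  moves:
    - [[-1.1,2.3,-1.2,-0.06,-0.66,-0.91,1],[-1.2,2.3,-1.3,-0.01,-0.64,-0.93,1],[-1.1,2.3,-1.2,0.03,-0.63,-0.94,1],[-1.2,2.3,-1.3,0.09,-0.6,-0.95,1],[-1.1,2.3,-1.2,0.14,-0.59,-0.95,1]]

```text
time_s: 53.6
position: [0.6291, -0.0999, 0.2999]
tcp_rot: [[0.64, 0.708, -0.297], [0.642, -0.706, -0.299], [-0.421, 0.0, -0.907]]
force: [-0.3, -0.7, 0.3]
opening: 1.003
```

Run:
```python
from plan import *
a=capture("top");b=capture("scene"); cv2.imwrite("pics/c10.png",np.hstack([crop(b,90,110,300,190,1.6),crop(a,270,150,120,116,2.6)[:304]]) )
for c in("scene","top"):
    print(c,[(t,[(np.round(d["location"],3).tolist(),round(d["p"],2)) for d in spot_in(c,t)]) for t in("panel1","lever_grip","tape","jar","jigger","gluebox","weight")])
for r in rects("scene","panel1",.075)+rects("top","panel1",.135): print(r[:4])
```

```text
Traceback (most recent call last):
ValueError: all the input array dimensions except for the concatenation axis must match exactly, but along dimension 0, the array at index 0 has size 304 and the array at index 1 has size 302
```

Run:
```python
from plan import *
a=capture("top");b=capture("scene"); cv2.imwrite("pics/c11.png",np.hstack([crop(b,90,110,300,190,1.6),crop(a,270,150,120,117,2.6)[:304]]) )
for c in("scene","top"):
    print(c,[(t,[(np.round(d["location"],3).tolist(),round(d["p"],2)) for d in spot_in(c,t)]) for t in("panel1","lever_grip","tape","jar","jigger","gluebox","weight")])
```

```text
scene [('panel1', [([0.511, -0.372, 0.09], 0.94), ([0.532, -0.26, 0.095], 0.82), ([0.305, -0.266, 0.017], 0.71), ([0.788, 0.046, 0.02], 0.58), ([0.676, 0.236, 0.132], 0.22)]), ('lever_grip', [([0.567, 0.248, 0.269], 0.94), ([0.382, 0.366, 0.048], 0.2)]), ('tape', [([0.407, 0.207, 0.024], 0.55), ([0.53, -0.307, 0.018], 0.52)]), ('jar', [([0.555, 0.404, 0.085], 0.86)]), ('jigger', [([0.338, -0.425, 0.05], 0.85), ([0.51, -0.373, 0.093], 0.26)]), ('gluebox', [([0.381, 0.364, 0.046], 0.7)]), ('weight', [([0.755, -0.178, 0.053], 0.64)])]
top [('panel1', [([0.521, -0.249, 0.136], 0.59), ([0.292, -0.262, 0.018], 0.59), ([0.782, 0.033, 0.019], 0.56), ([0.497, -0.36, 0.132], 0.54)]), ('lever_grip', [([0.551, 0.249, 0.283], 0.84)]), ('tape', []), ('jar', [([0.528, 0.411, 0.108], 0.65)]), ('jigger', [([0.334, -0.434, 0.036], 0.76)]), ('gluebox', []), ('weight', [([0.728, -0.186, 0.05], 0.57)])]
```

View pics/c11.png

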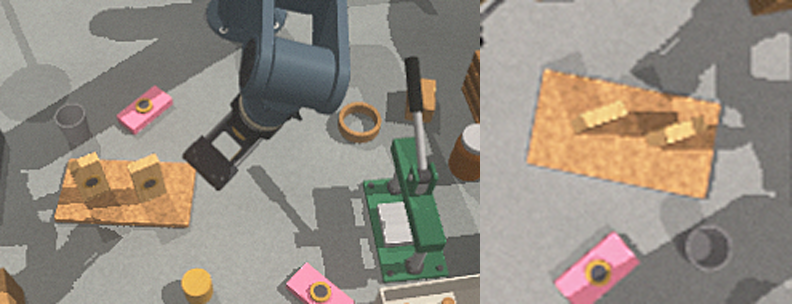

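Both panels stand separately on the board at px (92,172) and (148,177). The press is empty, the lever is at its rest position, and the bystanders are where they were. I'll hand in.

```bash
python3 -c "
from rig import *
print(bot.hand_in())"
```

```text
the job is handed in; nothing more can be done
None
```

Two oak panels were present. I pressed each badge home with the lever, stood both panels upright on the cork board, and handed the job in at about 54 s of the 210 s allowed. The hand-in gives no verdict.

**Pressing:** Each time, the lever went down until the force rose to about 38 N with almost no further movement, which I took as its stop. It came back up by itself, and each badge looked flush afterwards. I had no reading of how far either badge went in.

**Last checks:**
- **Panels:** The last pictures show both panels upright and about 11 cm apart, near (0.51, -0.37) and (0.53, -0.26) on the board. I judged their uprightness from the pictures and a pitch check to about 2° before release, not from a measured angle.
- **Press:** It is empty, and the lever grip was found within 5 mm of where it was at the start.
- **Other things:** The scene camera put the tape, jar, jigger, glue box and weight within 5 mm of where they started. The top camera missed the tape and glue box, and put the weight about 12 mm off its first reading. The pink look-alikes were left alone.

**Disturbance:** The second panel had moved about 15 mm before I picked it up, so I measured it again. I saw no sign of the grip slackening.

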